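# Nest the strap corners on the record shop's packing bench

## Task

Clear the four loose cardboard strap corners off the packing bench by nesting them on the two taped bundles: the wide-legged ones on the wide bundle, the narrow-legged ones on the narrow bundle, on each the long corner first and the short one on top of it. Each must sit fully down with its ridge along the ridge below and centred lengthwise on the piece under it. Leave the bundles and the other small things on the bench where they lie.

Things in the scene. Friction and masses are not known exactly. Their poses are not given: they have to be found in the camera images.
- wide_long: long wide strap corner: loose brown board angle, 60 mm long, legs 50 mm wide, so 71 mm across the feet and 41.0 mm high, legs 8 mm thick at 90 degrees, lying ridge up like a roof. Origin: mid-length, at bench level below the ridge; x along the ridge, y across, z up. Rigid, 12 to 50 g. Flat end faces look along x; under the ridge they are solid 11 mm down, so a grip on them no deeper than 9 mm stays clear of the piece below
- wide_short: short wide strap corner: loose brown board angle, 38 mm long, legs 50 mm wide, so 71 mm across the feet and 41.0 mm high, legs 8 mm thick at 90 degrees, lying ridge up like a roof. Origin: mid-length, at bench level below the ridge; x along the ridge, y across, z up. Rigid, 12 to 50 g. Flat end faces look along x; under the ridge they are solid 11 mm down, so a grip on them no deeper than 9 mm stays clear of the piece below
- wide_bundle: two long wide strap corners, nested and taped near both ends: same board and section as the loose wide ones; 200 mm long, 52.3 mm high, loose, 260 g, ridge up. Origin: mid-length, at bench level below the ridge; x along the ridge, y across, z up. Each corner nested on its like stands 11.3 mm above the one under it: origin of the first 22.6 mm above this origin, of the next 33.9 mm
- narrow_long: long narrow strap corner: loose brown board angle, 60 mm long, legs 32 mm wide, so 45 mm across the feet and 28.3 mm high, legs 8 mm thick at 90 degrees, lying ridge up like a roof. Origin: mid-length, at bench level below the ridge; x along the ridge, y across, z up. Rigid, 12 to 50 g. Flat end faces look along x; under the ridge they are solid 11 mm down, so a grip on them no deeper than 9 mm stays clear of the piece below
- narrow_short: short narrow strap corner: loose brown board angle, 38 mm long, legs 32 mm wide, so 45 mm across the feet and 28.3 mm high, legs 8 mm thick at 90 degrees, lying ridge up like a roof. Origin: mid-length, at bench level below the ridge; x along the ridge, y across, z up. Rigid, 12 to 50 g. Flat end faces look along x; under the ridge they are solid 11 mm down, so a grip on them no deeper than 9 mm stays clear of the piece below
- narrow_bundle: two long narrow strap corners, nested and taped near both ends: same board and section as the loose narrow ones; 200 mm long, 39.6 mm high, loose, 170 g, ridge up. Origin: mid-length, at bench level below the ridge; x along the ridge, y across, z up. Each corner nested on its like stands 11.3 mm above the one under it: origin of the first 22.6 mm above this origin, of the next 33.9 mm
- tape_roll: bystander: roll of brown parcel tape lying flat, 100 mm across, 48 mm high, 76 mm hole; origin at the centre of its underside
- cassette: bystander: dark cassette in its case lying flat, 109 x 70 x 17 mm; origin at the centre of its underside
- adaptor: bystander: small aluminium adaptor disc for singles, 38 mm across, 10 mm high; origin at the centre of its underside
- marker: bystander: black marker pen with a grey cap, lying, 135 mm long, 18 mm thick; origin at the middle of its length, on the bench

How it is judged:
By the outcome, as a careful person would: the job done as asked, in the order asked, and still so for the second after the job is handed in, with the robot touching nothing.
It also fails if it takes over 96 s, if anything falls off the work surface, if the arm or the gripper's body presses on something with over 40 N, if the wrist force passes 120 N, or if a joint passes its speed limit or range.

## Robot

A 6-joint arm with a two-finger parallel gripper is mounted at the origin on the work surface. World frame = base frame: x ahead of the robot, y to its left, z up, the work surface at z = 0. Lengths are in m, angles in rad, forces in N, time in s.
With the tool pointing down it reaches from about 0.3 to 0.95 m from the base axis. Payload 3.1 kg.
Tool frame: the origin (TCP) lies at the very end of the fingers, on their centre line; the grasp point (between the pads) lies 19 mm behind it; x points along the fingers, y is the direction in which the jaws open and shut, and the axes are right-handed (so a half turn about x gives the same grasp; the last joint's range is limited). The gripper opens to 85 mm and grips with 20 to 120 N. Pads are 22 mm wide; open, the fingers measure 114 mm over their backs; the gripper's body (76 mm by 85 mm) begins 54 mm behind the grasp point. The pads swing forward as they close: fully open they stand 13 mm farther back than shut.
Start: joints at [-1.308, 0.308, 1.634, -0, 1.2, -0.07], TCP at [0.204, -0.591, 0.231] pointing down, gripper open.
Joint ranges: [-3.06, 3.06], [-0.79, 1.96], [0.05, 2.63], [-1.19, 4.34], [0.05, 2.64], [-2.94, 2.94]. Speed limits (rad/s): [2.79, 2.79, 3.14, 3.14, 3.14, 3.14].

## Interface

Orientations are given as a rotation vector (axis times angle).
In Python, from workcell import env gives the robot as it stands.
- The arm moves only by the shell command python3 -m crank 'ROWS' [FORCE]. ROWS is JSON, a list of rows, each an object of numbers: "dx", "dy", "dz": the shift along the tool's x, y, z in mm; "rx", "ry", "rz": the turn, a rotation vector about the tool's x, y, z in rad; "gripper": the finger opening in mm, from 0 to 85.4. A call has 1 to 10 rows; each row shifts and turns the commanded pose from where the row before left it, along the tool's axes as they then stand; what a row does not reach is not made up. A row lasts 1/12 s, in which the tool goes at most 41.7 mm and 7.16 degrees, less where a joint would pass 70% of its speed; a pose out of reach is approached as far as the arm can. A call with a gripper value outside its range is refused whole. The fingers move at their own pace and stop on an object; FORCE is the grip in N (left out, the last holds). Time passes only in rows, so rows that do not move let the fingers close. It gives the time, the measured TCP pose, the force and the opening at its end, in the units of the state.
- env.sense(): the state, without advancing time (a new reading comes with each control period).
- env.snapshot(name): name is "scene" or "top" or "wrist"; returns a dict with "img" (420x560x3 uint8, red, green, blue), "depth" (420x560 float32, m along the optical axis (not along the pixel's ray), 0 where there is no reading), "fx", "fy", "cx", "cy" (pixels), "T" (4x4, takes a point from camera to world coordinates); the wrist camera has in their place "T_tool_cam" (4x4, takes a point from camera to tool coordinates, whose origin is the TCP and whose axes are the tool frame's). Camera axes: x right, y down, z forward; pixel columns grow to the right and rows downward; lengths in m; the calibration is good to about 2 mm. A picture is of the moment at which its call begins: read the wrist's pose just before it.
- env.finish_job(): hands the job in, once; it reports no verdict.
The state is a dict: "clock": time; "joint_pos": joint angles; "qd": joint speeds; "joint_torque": joint torques, N m; "position": TCP position; "tool_rot": TCP orientation; "ft_force": force on the tool from outside, world axes, zero at the start; "ft_torque": the same for the moment, N m; "opening": finger opening in m.
Only numpy, scipy, OpenCV 4.12 (cv2) and the standard library are available. Lean on these libraries where they do the work, as an engineer would, in place of code of your own. Each camera call takes 0.05 s, during which the arm holds its last target.

## Working session

There is one attempt and no reset: what is moved stays moved. The work goes in short steps, Python scripts to look and compute and a shell command to move; the robot and the scene stay as the last step left them, time stands still between calls to the robot, and variables do not carry over. Pictures are saved under pics/ and viewed, and the job is handed in when it is done.

```bash
ls; mkdir -p pics
python3 - <<'E'
from workcell import env
import cv2,numpy as np
s=env.sense();print({k:np.round(v,3).tolist() for k,v in s.items()})
for n in ("scene","top","wrist"):
    d=env.snapshot(n);np.savez(f"pics/{n}0.npz",**d)
    cv2.imwrite(f"pics/{n}0.png",d["img"][:,:,::-1])
    print(n,d["fx"],d["cx"],d["cy"],np.round(d.get("T",d.get("T_tool_cam")),3).tolist())
E
```

```text
pics
{'clock': 0.0, 'joint_pos': [-1.308, 0.309, 1.635, -0.0, 1.2, -0.07], 'qd': [-0.0, 0.001, 0.002, -0.0, 0.0, 0.001], 'joint_torque': [-0.002, -41.525, -27.666, -0.0, 0.01, 0.0], 'position': [0.204, -0.59, 0.23], 'tool_rot': [2.042, 0.345, -2.042], 'ft_force': [-0.004, 1.05, 0.253], 'ft_torque': [-0.035, -0.038, -0.02], 'opening': 0.085}
scene 503.47330631691744 277.9474905670151 217.94971586890662 [[-0.187, 0.813, -0.551, 1.18], [0.982, 0.159, -0.099, 0.112], [0.008, -0.56, -0.828, 0.885], [0.0, 0.0, 0.0, 1.0]]
top 450.083565346328 278.4552461580544 206.33754132360903 [[0.024, -0.997, 0.08, 0.503], [-1.0, -0.025, -0.016, 0.015], [0.018, -0.079, -0.997, 1.227], [0.0, 0.0, 0.0, 1.0]]
wrist 303.6860705441051 279.0275498674752 203.3624901630993 [[0.0, -0.264, 0.965, -0.143], [1.0, 0.002, -0.0, -0.0], [-0.002, 0.965, 0.264, -0.066], [0.0, 0.0, 0.0, 1.0]]
```

View pics/top0.png

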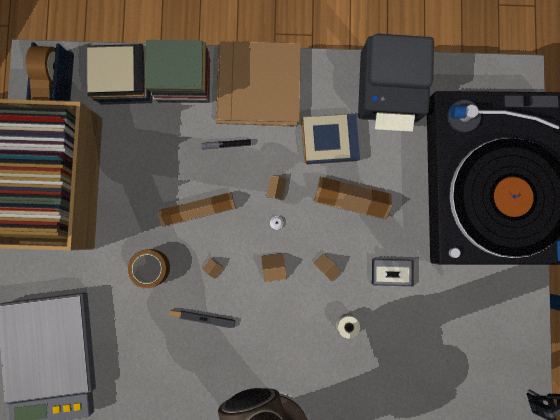

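View pics/scene0.png

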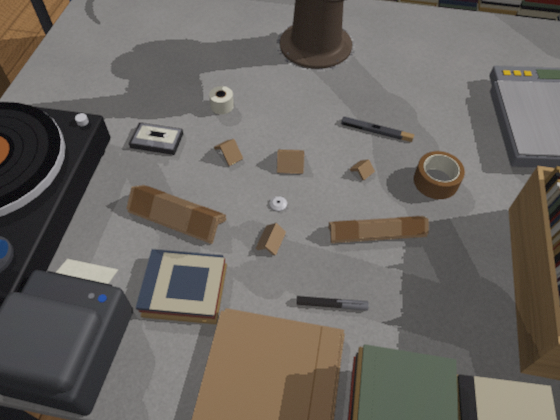

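View pics/wrist0.png

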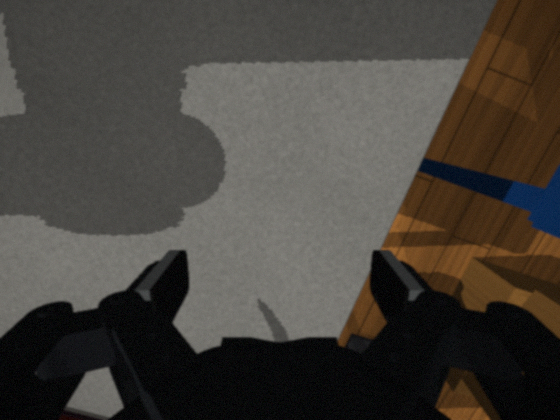

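```bash
cat > h.py <<'E'
import numpy as np,cv2
def load(f): return dict(np.load(f))
def cloud(d,T=None):
    T=d["T"] if T is None else T
    v,u=np.mgrid[0:420,0:560]; z=d["depth"]
    P=np.stack([(u-d["cx"])/d["fx"]*z,(v-d["cy"])/d["fy"]*z,z],-1)
    return P@T[:3,:3].T+T[:3,3]
def brown(img):
    h=cv2.cvtColor(img,cv2.COLOR_RGB2HSV)
    m=((h[...,0]<25)&(h[...,1]>70)&(h[...,2]>40)).astype(np.uint8)
    return m
E
python3 - <<'E'
from h import *
for n in("top","scene"):
    d=load(f"pics/{n}0.npz");W=cloud(d);m=brown(d["img"])
    g=W[300:330,60:120] if n=="scene" else W[240:260,290:310]
    bench=(d["depth"]>0)&(abs(W[...,2])<.02)
    k,l,st,c=cv2.connectedComponentsWithStats(m)
    print(n)
    for i in range(1,k):
        if 80<st[i,4]<4000:
            p=W[l==i]; p=p[(p[:,2]>.008)&(p[:,2]<.1)]
            if len(p)<30: continue
            r=cv2.minAreaRect((p[:,:2]*1000).astype(np.float32))
            print(st[i].tolist(),np.round(p.mean(0),3),"zmax",np.round(np.percentile(p[:,2],[50,95,99]),4),np.round(r[0],1),np.round(r[1],1),round(r[2],1))
d=load("pics/top0.npz");cv2.imwrite("pics/topz.png",cv2.resize(d["img"][150:300,140:420,::-1],None,fx=2.8,fy=2.8,interpolation=cv2.INTER_CUBIC))
W=cloud(d);print(np.round(W[225:240,200:400:25,2].mean(0),4),W[225:240,300:310,2].std())
E
```

```text
top
[199, 55, 10, 43, 90] [0.93  0.194 0.062] zmax [0.0614 0.0728 0.0745] [936.5 193.1] [ 23.2 115.9] 80.1
[90, 88, 55, 10, 163] [0.879 0.423 0.062] zmax [0.0623 0.0693 0.0716] [877.6 427.9] [ 22.3 141.7] 11.5
[301, 118, 7, 46, 114] [ 0.783 -0.068  0.016] zmax [0.0126 0.033  0.0353] [782.9 -67.8] [128.9   6.2] 6.6
[267, 176, 20, 24, 359] [0.652 0.004 0.019] zmax [0.0191 0.029  0.0317] [652.1   3.4] [43.3 60. ] 78.9
[314, 177, 78, 42, 1968] [ 0.627 -0.202  0.035] zmax [0.0356 0.0517 0.0545] [ 629.8 -204.3] [201.   71.6] 77.8
[159, 192, 76, 34, 1279] [0.586 0.215 0.029] zmax [0.0293 0.0403 0.043 ] [587.9 215.3] [ 45.8 199.8] 15.4
[128, 249, 38, 39, 504] [0.429 0.331 0.047] zmax [0.0482 0.0524 0.0535] [429.  333.6] [97.5 96.5] 2.6
[261, 253, 25, 29, 587] [0.437 0.006 0.025] zmax [0.0248 0.0397 0.0419] [437.    5.8] [69.5 59.3] 8.3
[314, 254, 27, 28, 363] [ 0.441 -0.138  0.025] zmax [0.0255 0.0399 0.043 ] [ 439.3 -139.9] [68.2 36.6] 45.8
[202, 258, 21, 20, 235] [0.431 0.168 0.018] zmax [0.0185 0.0281 0.0307] [431.5 168.6] [42.9 37.2] 54.0
[280, 397, 26, 23, 207] [ 0.069 -0.052  0.012] zm
[... 499 characters left out ...]
, 1068] [0.45  0.326 0.037] zmax [0.0436 0.0506 0.0519] [428.7 332.9] [96.2 98. ] 67.8
[350, 160, 24, 20, 267] [0.434 0.17  0.019] zmax [0.0185 0.0284 0.0301] [431.5 168.9] [41.  38.7] 56.3
[127, 185, 99, 58, 2904] [ 0.64  -0.201  0.035] zmax [0.035  0.0514 0.0536] [ 628.5 -205.1] [200.7  68.5] 77.9
[329, 216, 100, 27, 1993] [0.595 0.215 0.028] zmax [0.0287 0.0396 0.0416] [588.4 214.2] [ 42.  199.6] 15.5
[257, 224, 28, 31, 533] [0.654 0.004 0.019] zmax [0.0186 0.0278 0.0296] [651.    2.7] [40.5 60.5] 80.4
[348, 357, 8, 63, 164] [0.937 0.192 0.069] zmax [0.0636 0.0831 0.0843] [933.6 191.4] [104.9   2.9] 1.1
[ 0.0013 -0.0001  0.0008  0.0023 -0.0008  0.0004 -0.0006  0.0001] 0.002472493273137171
```

View pics/topz.png

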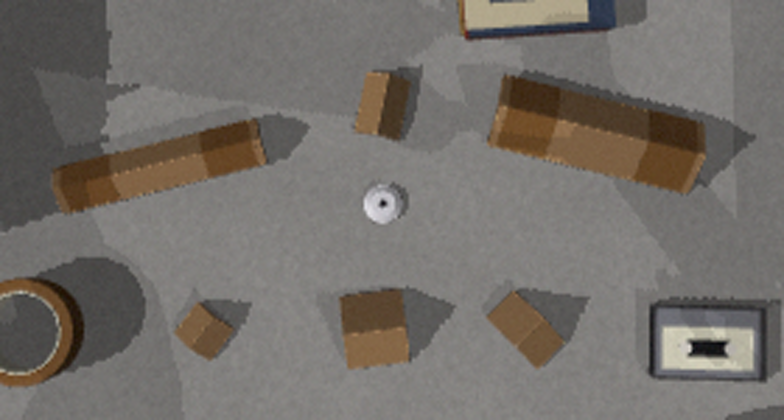

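```bash
cat >> h.py <<'E'
from scipy.optimize import least_squares
def fit(P,c0,yaw0,H,L,Wd,zlo=.006):
    """P Nx3 ; roof z=H-|t|; returns cx,cy,yaw,zoff"""
    a=np.array([np.cos(yaw0),np.sin(yaw0)]);b=np.array([-a[1],a[0]])
    q=P[:,:2]-c0
    s=(abs(q@a)<L/2+.012)&(abs(q@b)<Wd/2+.01)&(P[:,2]>zlo)&(P[:,2]<H+.01)
    p=P[s]
    def r(x):
        t=-(p[:,0]-c0[0])*np.sin(x[1])+(p[:,1]-c0[1])*np.cos(x[1])-x[0]
        return (p[:,2]-(H+x[2]-abs(t)))*1000
    o=least_squares(r,[0,yaw0,0],loss="soft_l1",f_scale=2,x_scale=[.01,.1,.01])
    t,yaw,zo=o.x
    a=np.array([np.cos(yaw),np.sin(yaw)]);b=np.array([-a[1],a[0]])
    res=abs(r(o.x))<5
    u=(p[res,:2]-c0)@a; lo,hi=np.percentile(u,[1,99])
    c=c0+a*(lo+hi)/2+b*t
    return c,yaw,zo,(hi-lo),o.cost/len(p)**1,len(p)
PIECES=dict(NL=((.651,.003),-11,.0283,.06,.045),WL=((.437,.006),100-90+0,.041,.06,.071),WS=((.4395,-.139),45,.041,.038,.071),NS=((.4315,.1685),-35,.0283,.038,.045),
 WB=((.629,-.2045),-102.2,.0523,.2,.071),NB=((.588,.2148),105.4,.0396,.2,.045))
E
python3 - <<'E'
from h import *
for n,(c,y,H,L,Wd) in PIECES.items():
    for cam in("top","scene"):
        d=load(f"pics/{cam}0.npz");W=cloud(d);m=(brown(d["img"])>0)&(d["depth"]>0)
        best=min((fit(W[m],np.array(c),np.radians(y+k),H,L,Wd) for k in (0,90)),key=lambda r:r[4])
        print(n,cam,np.round(best[0]*1000,1),"yaw",round(np.degrees(best[1]),1),"zo",round(best[2]*1000,1),"L",round(best[3]*1000,1),"cost",round(best[4],2),best[5])
# fingertips in tool frame
d=load("pics/wrist0.npz");W=cloud(d,d["T_tool_cam"])
for r in ((slice(245,300),slice(150,190)),(slice(245,300),slice(370,410))):
    p=W[r].reshape(-1,3);p=p[(p[:,2]>-.05)&(p[:,0]<.03)&(p[:,0]>-.08)&(abs(p[:,1])<.07)]
    print(len(p),np.round(np.percentile(p,[1,5,50,95,99],axis=0)*1000,1).tolist())
print(np.round(d["depth"][265,150:200:4],3))
E
```

```text
NL top [651.9   3.5] yaw -9.7 zo 0.7 L 58.5 cost 1.81 349
NL scene [650.9   1.3] yaw -9.5 zo 0.3 L 58.7 cost 1.45 523
WL top [436.3   5.9] yaw 97.8 zo 0.2 L 58.0 cost 1.64 569
WL scene [434.4   5. ] yaw 98.2 zo -0.1 L 57.0 cost 2.52 583
WS top [ 439.4 -139.8] yaw 136.6 zo 0.0 L 36.0 cost 1.83 355
WS scene [ 438.1 -142. ] yaw -39.5 zo -0.4 L 38.2 cost 2.49 360
NS top [431.5 168.6] yaw -34.9 zo 0.4 L 36.4 cost 1.67 229
NS scene [429.5 166.8] yaw -34.9 zo 0.3 L 37.6 cost 1.86 255
WB top [ 629.4 -203.4] yaw -102.2 zo 0.6 L 195.8 cost 1.97 1948
WB scene [ 626.7 -204. ] yaw 77.3 zo 0.2 L 88.7 cost 2.63 1251
NB top [587.8 215.3] yaw 105.6 zo 0.9 L 195.7 cost 1.94 1261
NB scene [584.8 214.2] yaw 285.5 zo 0.1 L 63.8 cost 3.71 633
1741 [[-51.6, -54.1, -10.8], [-49.4, -48.7, -10.5], [-31.9, -42.9, -7.0], [-17.1, -42.4, 6.8], [-14.7, -42.3, 10.2]]
1746 [[-51.2, 42.3, -10.9], [-49.4, 42.4, -10.7], [-31.8, 42.9, -7.1], [-16.9, 48.6, 6.8], [-14.5, 54.2, 9.9]]
[0.129 0.13  0.122 0.121 0.121 0.12  0.    0.128 0.133 0.139 0.41  0.409
 0.408]
```

```bash
cat >> h.py <<'E'
from scipy.spatial.transform import Rotation as Ro
def down(yaw):
    x=np.array([0,0,-1.]);y=np.array([np.cos(yaw),np.sin(yaw),0]);return np.stack([x,y,np.cross(x,y)],1)
def plan(s,xyz_mm,yawdeg,flip=0):
    R=Ro.from_rotvec(s["tool_rot"]).as_matrix();p=np.array(s["position"])*1000
    yy=np.degrees(np.arctan2(R[1,1],R[0,1]))
    k=round((yy-yawdeg)/180)+flip
    Rt=down(np.radians(yawdeg+180*k))
    rv=Ro.from_matrix(R.T@Rt).as_rotvec()
    D=np.array(xyz_mm)-p
    print("t",round(float(s["clock"]),2),"pos",np.round(p,1),"yaw",round(yy,1),"j6",np.round(s["joint_pos"][5],2),"F",np.round(s["ft_force"],1),"op",round(float(s["opening"])*1000,1))
    print(" turn rv",np.round(rv,3),"; shift in tool axes NOW",np.round(R.T@D,1)," AFTER turn",np.round(Rt.T@D,1))
E
python3 - <<'E'
from h import *;from workcell import env
plan(env.sense(),(435.5,5.5,150),98)
E
```

```text
t 0.15 pos [ 204.  -590.1  230.3] yaw -70.9 j6 -0.07 F [ 0.  -0.4 -0.8] op 85.1
 turn rv [0.193 0.    0.002] ; shift in tool axes NOW [  81.2 -487.1 -413.4]  AFTER turn [  80.3 -557.6 -312.2]
```

```bash
python3 -m crank '[{"rx":0.1,"gripper":66},{"rx":0.093},{"dx":4.7,"dy":-32.8,"dz":-18.4},{"dx":4.7,"dy":-32.8,"dz":-18.4},{"dx":4.7,"dy":-32.8,"dz":-18.4},{"dx":4.7,"dy":-32.8,"dz":-18.4},{"dx":4.7,"dy":-32.8,"dz":-18.4},{"dx":4.7,"dy":-32.8,"dz":-18.4},{"dx":4.7,"dy":-32.8,"dz":-18.4},{"dx":4.7,"dy":-32.8,"dz":-18.4}]' 30
python3 -m crank '[{"dx":4.7,"dy":-32.8,"dz":-18.4},{"dx":4.7,"dy":-32.8,"dz":-18.4},{"dx":4.7,"dy":-32.8,"dz":-18.4},{"dx":4.7,"dy":-32.8,"dz":-18.4},{"dx":4.7,"dy":-32.8,"dz":-18.4},{"dx":4.7,"dy":-32.8,"dz":-18.4},{"dx":4.7,"dy":-32.8,"dz":-18.4},{"dx":4.7,"dy":-32.8,"dz":-18.4},{"dx":4.7,"dy":-32.8,"dz":-18.4},{}]'
cat >> h.py <<'E'
def wsnap(env,name,target=None,yaw=None):
    s=env.sense();d=env.snapshot("wrist");np.savez(f"pics/{name}.npz",**d)
    cv2.imwrite(f"pics/{name}.png",d["img"][:,:,::-1])
    T=np.eye(4);T[:3,:3]=Ro.from_rotvec(s["tool_rot"]).as_matrix();T[:3,3]=s["position"]
    return s,d,T@d["T_tool_cam"]
def tips(d):
    W=cloud(d,d["T_tool_cam"]);ok=(d["depth"]>0)&(d["depth"]<.16)&(brown(d["img"])==0)
    for sg in(-1,1):
        p=W[ok&(sg*W[...,1]>0)&(W[...,0]>-.035)]
        p=p[abs(p[:,2])<.012]
        if len(p): print(" tip",sg,len(p),"x max",np.round(np.percentile(p[:,0],[95,98,99.5])*1000,1),"y inner",np.round(np.percentile(sg*p[:,1],[1,5])*1000,1))
E
python3 - <<'E'
from h import *;from workcell import env
s,d,T=wsnap(env,"w1")
W=cloud(d,T);m=(brown(d["img"])>0)&(d["depth"]>0)
c,y,H,L,Wd=PIECES["WL"]
b=fit(W[m],np.array([.4355,.0055]),np.radians(98),H,L,Wd)
print(np.round(b[0]*1000,1),np.degrees(b[1]),b[2:])
tips(d)
plan(s,(435.5,5.5,150),98)
E
```

```text
invalid input at $[0]: expected keys dx, dy, dz, rx, ry, rz, gripper
invalid input at $[0]: expected keys dx, dy, dz, rx, ry, rz, gripper
Traceback (most recent call last):
  File "h.py", line 26, in fit
    u=(p[res,:2]-c0)@a; lo,hi=np.percentile(u,[1,99])
                              ~~~~~~~~~~~~~^^^^^^^^^^
IndexError: index -1 is out of bounds for axis 0 with size 0
```

View pics/w1.png

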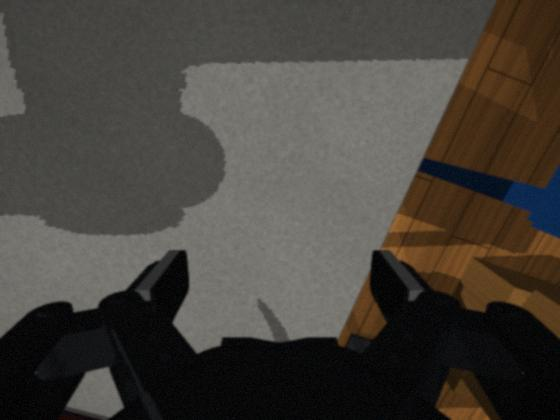

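```bash
python3 -m crank '[{"dx":0,"dy":0,"dz":0,"rx":0.1,"ry":0,"rz":0,"gripper":66},{"dx":0,"dy":0,"dz":0,"rx":0.093,"ry":0,"rz":0,"gripper":66},{"dx":4.7,"dy":-32.8,"dz":-18.4,"rx":0,"ry":0,"rz":0,"gripper":66},{"dx":4.7,"dy":-32.8,"dz":-18.4,"rx":0,"ry":0,"rz":0,"gripper":66},{"dx":4.7,"dy":-32.8,"dz":-18.4,"rx":0,"ry":0,"rz":0,"gripper":66},{"dx":4.7,"dy":-32.8,"dz":-18.4,"rx":0,"ry":0,"rz":0,"gripper":66},{"dx":4.7,"dy":-32.8,"dz":-18.4,"rx":0,"ry":0,"rz":0,"gripper":66},{"dx":4.7,"dy":-32.8,"dz":-18.4,"rx":0,"ry":0,"rz":0,"gripper":66},{"dx":4.7,"dy":-32.8,"dz":-18.4,"rx":0,"ry":0,"rz":0,"gripper":66},{"dx":4.7,"dy":-32.8,"dz":-18.4,"rx":0,"ry":0,"rz":0,"gripper":66}]' 30
python3 -m crank '[{"dx":4.7,"dy":-32.8,"dz":-18.4,"rx":0,"ry":0,"rz":0,"gripper":66},{"dx":4.7,"dy":-32.8,"dz":-18.4,"rx":0,"ry":0,"rz":0,"gripper":66},{"dx":4.7,"dy":-32.8,"dz":-18.4,"rx":0,"ry":0,"rz":0,"gripper":66},{"dx":4.7,"dy":-32.8,"dz":-18.4,"rx":0,"ry":0,"rz":0,"gripper":66},{"dx":4.7,"dy":-32.8,"dz":-18.4,"rx":0,"ry":0,"rz":0,"gripper":66},{"dx":4.7,"dy":-32.8,"dz":-18.4,"rx":0,"ry":0,"rz":0,"gripper":66},{"dx":4.7,"dy":-32.8,"dz":-18.4,"rx":0,"ry":0,"rz":0,"gripper":66},{"dx":4.7,"dy":-32.8,"dz":-18.4,"rx":0,"ry":0,"rz":0,"gripper":66},{"dx":4.7,"dy":-32.8,"dz":-18.4,"rx":0,"ry":0,"rz":0,"gripper":66},{"dx":0,"dy":0,"dz":0,"rx":0,"ry":0,"rz":0,"gripper":66}]'
cat > lk.py <<'E'
import sys
from h import *;from workcell import env
# lk.py name piece cx cy yaw [extra z]
name,pc,x,y,yaw=sys.argv[1],sys.argv[2],*map(float,sys.argv[3:6])
ez=float(sys.argv[6])/1000 if len(sys.argv)>6 else 0
s,d,T=wsnap(env,name);W=cloud(d,T);m=(brown(d["img"])>0)&(d["depth"]>0)
_,_,H,L,Wd=PIECES[pc]
b=fit(W[m],np.array([x,y])/1000,np.radians(yaw),H+ez,L,Wd,zlo=.006+ez)
print(pc,np.round(b[0]*1000,1),"yaw",round(np.degrees(b[1]),2),"zo",round(b[2]*1000,2),"L",round(b[3]*1000,1),"cost",round(b[4],2),b[5])
tips(d);plan(s,(b[0][0]*1000,b[0][1]*1000,0),np.degrees(b[1]))
E
python3 lk.py w1 WL 435.5 5.5 98
```

```text
clock: 1.03
position: [0.3135, -0.3086, 0.1934]
tool_rot: [2.15, 0.15, -2.149]
ft_force: [0.9, 0.1, -0.5]
opening: 0.0663
clock: 1.87
position: [0.4376, 0.0103, 0.1511]
tool_rot: [2.148, 0.16, -2.146]
ft_force: [-0.7, 0.0, 0.2]
opening: 0.0658
WL [432.9   4.9] yaw 98.31 zo 0.51 L 58.3 cost 0.23 4523
 tip -1 1344 x max [-10.8  -8.9  -7.4] y inner [32.6 32.7]
 tip 1 1342 x max [-10.6  -9.   -7.6] y inner [32.8 32.9]
t 1.87 pos [437.6  10.3 151.1] yaw -81.7 j6 1.35 F [-0.7  0.   0.2] op 65.8
 turn rv [ 0.001 -0.001  0.003] ; shift in tool axes NOW [151.    5.    5.6]  AFTER turn [151.1   4.7   5.4]
```

View pics/w1.png

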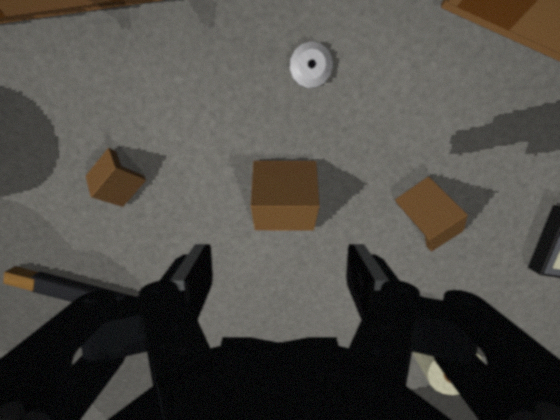

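```bash
python3 -m crank '[{"dx":20,"dy":4.7,"dz":5.4,"rx":0,"ry":0,"rz":0,"gripper":66},{"dx":30,"dy":0,"dz":0,"rx":0,"ry":0,"rz":0,"gripper":66},{"dx":30,"dy":0,"dz":0,"rx":0,"ry":0,"rz":0,"gripper":66},{"dx":25,"dy":0,"dz":0,"rx":0,"ry":0,"rz":0,"gripper":66},{"dx":18,"dy":0,"dz":0,"rx":0,"ry":0,"rz":0,"gripper":66},{"dx":0,"dy":0,"dz":0,"rx":0,"ry":0,"rz":0,"gripper":66},{"dx":0,"dy":0,"dz":0,"rx":0,"ry":0,"rz":0,"gripper":66},{"dx":0,"dy":0,"dz":0,"rx":0,"ry":0,"rz":0,"gripper":66}]'
python3 lk.py w2 WL 433 5 98
```

```text
clock: 2.58
position: [0.4312, -0.0014, 0.0284]
tool_rot: [2.149, 0.149, -2.15]
ft_force: [0.7, -0.5, -0.1]
opening: 0.0658
WL [433.9   2. ] yaw 97.46 zo 0.5 L 58.2 cost 0.23 13162
 tip -1 1293 x max [-11.8 -10.4  -8.6] y inner [32.6 32.7]
 tip 1 1373 x max [-9.8 -7.8  0. ] y inner [26.9 32.9]
t 2.58 pos [431.2  -1.4  28.4] yaw -82.1 j6 1.33 F [ 0.7 -0.5 -0.1] op 65.8
 turn rv [ 0.008  0.    -0.   ] ; shift in tool axes NOW [28.4 -3.1 -3.2]  AFTER turn [28.4 -3.1 -3.1]
```

View pics/w2.png

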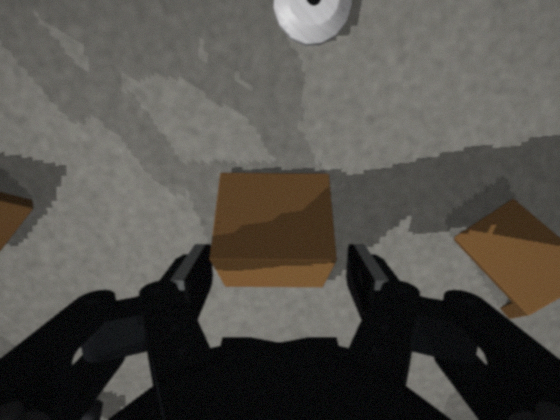

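```bash
python3 -m crank '[{"dx":0,"dy":-3.1,"dz":-3.1,"rx":0.008,"ry":0,"rz":0,"gripper":66},{"dx":0,"dy":0,"dz":0,"rx":0,"ry":0,"rz":0,"gripper":66},{"dx":0,"dy":0,"dz":0,"rx":0,"ry":0,"rz":0,"gripper":66},{"dx":0,"dy":0,"dz":0,"rx":0,"ry":0,"rz":0,"gripper":66}]'
python3 lk.py w3 WL 433 2 98
```

```text
clock: 2.97
position: [0.4343, 0.0031, 0.0286]
tool_rot: [2.153, 0.142, -2.153]
ft_force: [-0.1, 1.6, 0.2]
opening: 0.0662
WL [433.9   2. ] yaw 97.5 zo 0.49 L 58.1 cost 0.23 12875
 tip -1 1340 x max [-10.7  -9.2  -7.7] y inner [32.6 32.7]
 tip 1 1365 x max [-9.9 -7.7 -2.3] y inner [31.  32.9]
t 2.97 pos [434.3   3.1  28.6] yaw -82.4 j6 1.35 F [-0.1  1.6  0.2] op 66.2
 turn rv [ 0.001 -0.    -0.   ] ; shift in tool axes NOW [28.6  1.1  0.5]  AFTER turn [28.6  1.1  0.5]
```

```bash
python3 -m crank '[{"dx":0,"dy":0.6,"dz":0.5,"rx":0,"ry":0,"rz":0,"gripper":62},{"dx":0,"dy":0,"dz":0,"rx":0,"ry":0,"rz":0,"gripper":56},{"dx":0,"dy":0,"dz":0,"rx":0,"ry":0,"rz":0,"gripper":50},{"dx":0,"dy":0,"dz":0,"rx":0,"ry":0,"rz":0,"gripper":50},{"dx":0,"dy":0,"dz":0,"rx":0,"ry":0,"rz":0,"gripper":50}]' 30
python3 -m crank '[{"dx":-10,"dy":0,"dz":0,"rx":0,"ry":0,"rz":0,"gripper":50},{"dx":-30,"dy":0,"dz":0,"rx":0,"ry":0,"rz":0,"gripper":50},{"dx":-30,"dy":0,"dz":0,"rx":0,"ry":0,"rz":0,"gripper":50},{"dx":-10,"dy":0,"dz":0,"rx":0,"ry":0,"rz":0,"gripper":50},{"dx":0,"dy":0,"dz":0,"rx":0,"ry":0,"rz":0,"gripper":50},{"dx":0,"dy":0,"dz":0,"rx":0,"ry":0,"rz":0,"gripper":50},{"dx":0,"dy":0,"dz":0,"rx":0,"ry":0,"rz":0,"gripper":50}]'
python3 lk.py w4 WL 434 2 97.5 80
python3 -c "
from h import *;from workcell import env
plan(env.sense(),(628.5,-203.7,140),77.5)"
```

```text
clock: 3.43
position: [0.4337, 0.0025, 0.0287]
tool_rot: [2.153, 0.142, -2.153]
ft_force: [-1.6, 0.6, 5.3]
opening: 0.0584
clock: 4.02
position: [0.4325, 0.0026, 0.1073]
tool_rot: [2.151, 0.142, -2.156]
ft_force: [-0.4, 0.6, -0.5]
opening: 0.058
WL [432.6   2.7] yaw 97.5 zo -1.18 L 57.8 cost 0.23 12493
 tip -1 1266 x max [-11.3 -10.   -8.1] y inner [28.8 28.8]
 tip 1 1297 x max [-10.2  -7.6  -3.1] y inner [29.  29.1]
t 4.02 pos [432.5   2.6 107.3] yaw -82.4 j6 1.34 F [-0.4  0.6 -0.5] op 58.0
 turn rv [0.001 0.002 0.   ] ; shift in tool axes NOW [107.3  -0.   -0.4]  AFTER turn [ 1.073e+02 -1.000e-01 -2.000e-01]
t 4.07 pos [432.1   2.6 106.9] yaw -82.4 j6 1.34 F [-0.9 -0.1  0. ] op 57.9
 turn rv [0.35  0.003 0.   ] ; shift in tool axes NOW [ -33.8  230.3 -167.5]  AFTER turn [ -33.1  158.9 -236.4]
```

View pics/w4.png

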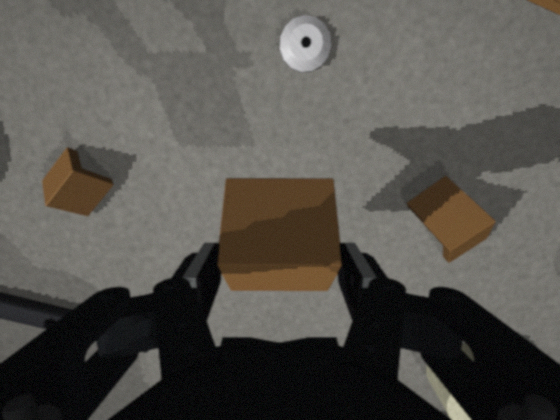

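```bash
python3 -m crank '[{"dx":0,"dy":0,"dz":0,"rx":0.117,"ry":0,"rz":0,"gripper":50},{"dx":0,"dy":0,"dz":0,"rx":0.117,"ry":0,"rz":0,"gripper":50},{"dx":-4.1,"dy":0,"dz":0,"rx":0.116,"ry":0,"rz":0,"gripper":50},{"dx":-4.1,"dy":19.9,"dz":-29.6,"rx":0,"ry":0,"rz":0,"gripper":50},{"dx":-4.1,"dy":19.9,"dz":-29.6,"rx":0,"ry":0,"rz":0,"gripper":50},{"dx":-4.1,"dy":19.9,"dz":-29.6,"rx":0,"ry":0,"rz":0,"gripper":50},{"dx":-4.1,"dy":19.9,"dz":-29.6,"rx":0,"ry":0,"rz":0,"gripper":50},{"dx":-4.1,"dy":19.9,"dz":-29.6,"rx":0,"ry":0,"rz":0,"gripper":50},{"dx":-4.1,"dy":19.9,"dz":-29.6,"rx":0,"ry":0,"rz":0,"gripper":50},{"dx":-4.1,"dy":19.9,"dz":-29.6,"rx":0,"ry":0,"rz":0,"gripper":50}]'
python3 -m crank '[{"dx":-4.1,"dy":19.9,"dz":-29.6,"rx":0,"ry":0,"rz":0,"gripper":50},{"dx":0,"dy":0,"dz":0,"rx":0,"ry":0,"rz":0,"gripper":50},{"dx":0,"dy":0,"dz":0,"rx":0,"ry":0,"rz":0,"gripper":50},{"dx":0,"dy":0,"dz":0,"rx":0,"ry":0,"rz":0,"gripper":50},{"dx":0,"dy":0,"dz":0,"rx":0,"ry":0,"rz":0,"gripper":50},{"dx":0,"dy":0,"dz":0,"rx":0,"ry":0,"rz":0,"gripper":50}]'
cat > lk2.py <<'E'
import sys
from h import *;from workcell import env
# lk2.py name bundle cx cy yaw held  ridge_above_tcp(mm) [stack z]: both in one picture, errors in tool axes
name,bn,x,y,yaw,hp,ra=sys.argv[1],sys.argv[2],*map(float,sys.argv[3:6]),sys.argv[6],float(sys.argv[7])/1000
sup=sys.argv[8] if len(sys.argv)>8 else None
s,d,T=wsnap(env,name);W=cloud(d,T);m=(brown(d["img"])>0)&(d["depth"]>0)
R=Ro.from_rotvec(s["tool_rot"]).as_matrix();p=np.array(s["position"])
def go(pc,c,yw,H):
    _,_,H0,L,Wd=PIECES[pc]
    b=fit(W[m],c,yw,H,L,Wd,zlo=H-H0+.008 if pc!=bn else .006)
    print(pc,np.round(b[0]*1000,1),"yaw",round(np.degrees(b[1]),2),"zo",round(b[2]*1000,2),"L",round(b[3]*1000,1),"cost",round(b[4],2),b[5]);return b
B=go(bn,np.array([x,y])/1000,np.radians(yaw),PIECES[bn][2])
if hp!="-":
    Hd=go(hp,p[:2],np.arctan2(R[1,1],R[0,1]),p[2]+ra)
    D=np.r_[B[0]-Hd[0],0]*1000
    dy=(np.degrees(B[1]-Hd[1])+90)%180-90
    print("held->bundle, tool axes",np.round(R.T@D,1),"dyaw deg",round(dy,2),"-> rx",round(-np.radians(dy),3))
plan(s,(B[0][0]*1000,B[0][1]*1000,0),np.degrees(B[1]))
E
python3 lk2.py w5 WB 628 -203.7 77.5 WL 12.8
```

```text
clock: 4.9
position: [0.6054, -0.1793, 0.1386]
tool_rot: [-2.101, 0.23, 2.11]
ft_force: [0.0, 0.5, -0.0]
opening: 0.0579
clock: 5.4
position: [0.629, -0.2028, 0.1441]
tool_rot: [-2.103, 0.229, 2.109]
ft_force: [-0.3, -0.5, -0.6]
opening: 0.0583
WB [ 625.2 -205.1] yaw 77.72 zo 1.03 L 196.4 cost 0.64 11179
WL [ 629.  -203.1] yaw -102.52 zo -0.3 L 58.1 cost 0.24 12263
held->bundle, tool axes [0.  2.8 3.3] dyaw deg 0.23 -> rx -0.004
t 5.4 pos [ 629.  -202.8  144.1] yaw -102.4 j6 1.41 F [-0.3 -0.5 -0.6] op 58.3
 turn rv [-0.003  0.003  0.001] ; shift in tool axes NOW [144.1   3.1   2.8]  AFTER turn [144.1   3.1   3.2]
```

View pics/w5.png

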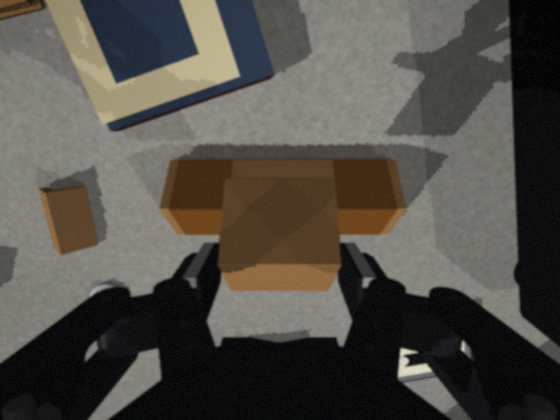

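```bash
python3 -m crank '[{"dx":14,"dy":2.8,"dz":3.3,"rx":-0.004,"ry":0,"rz":0,"gripper":50},{"dx":25,"dy":0,"dz":0,"rx":0,"ry":0,"rz":0,"gripper":50},{"dx":20,"dy":0,"dz":0,"rx":0,"ry":0,"rz":0,"gripper":50},{"dx":10,"dy":0,"dz":0,"rx":0,"ry":0,"rz":0,"gripper":50},{"dx":0,"dy":0,"dz":0,"rx":0,"ry":0,"rz":0,"gripper":50},{"dx":0,"dy":0,"dz":0,"rx":0,"ry":0,"rz":0,"gripper":50},{"dx":0,"dy":0,"dz":0,"rx":0,"ry":0,"rz":0,"gripper":50},{"dx":0,"dy":0,"dz":0,"rx":0,"ry":0,"rz":0,"gripper":50}]'
python3 lk2.py w6 WB 625.2 -205.1 77.5 WL 12.8
```

```text
clock: 6.12
position: [0.6281, -0.2067, 0.0783]
tool_rot: [-2.112, 0.227, 2.105]
ft_force: [0.0, 0.8, -0.3]
opening: 0.0583
WB [ 625.3 -205.1] yaw 77.72 zo 1.29 L 196.5 cost 8.11 20126
WL [ 628.2 -207. ] yaw -102.21 zo -0.3 L 58.2 cost 0.28 12337
held->bundle, tool axes [-0.  -1.3  3.3] dyaw deg -0.06 -> rx 0.001
t 6.12 pos [ 628.1 -206.7   78.3] yaw -102.3 j6 1.4 F [ 0.   0.8 -0.3] op 58.3
 turn rv [ 0.    -0.003 -0.001] ; shift in tool axes NOW [78.2 -1.   3.3]  AFTER turn [78.3 -1.   3.1]
```

View pics/w6.png

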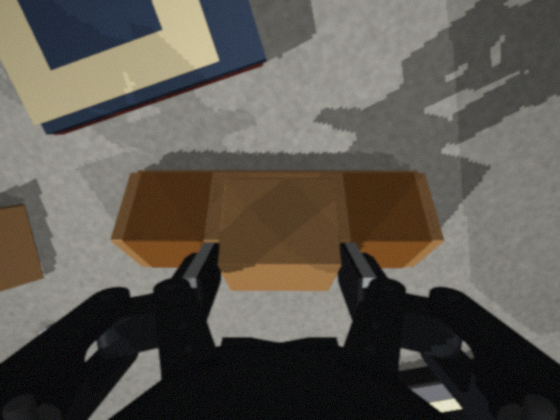

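```bash
python3 - <<'E'
t=open('lk2.py').read()
t=t.replace("def go(pc,c,yw,H):","def go(pc,c,yw,H,m=m):").replace('B=go(bn,np.array([x,y])/1000,np.radians(yaw),PIECES[bn][2])','''mb=m if hp=="-" else m&(abs((W-p)@R[:,1])>PIECES[hp][3]/2+.004)
B=go(bn,np.array([x,y])/1000,np.radians(yaw),PIECES[bn][2],mb)''')
open('lk2.py','w').write(t)
E
python3 -m crank '[{"dx":7,"dy":-1.2,"dz":3.3,"rx":0,"ry":0,"rz":0,"gripper":50},{"dx":6,"dy":0,"dz":0,"rx":0,"ry":0,"rz":0,"gripper":50},{"dx":0,"dy":0,"dz":0,"rx":0,"ry":0,"rz":0,"gripper":50},{"dx":0,"dy":0,"dz":0,"rx":0,"ry":0,"rz":0,"gripper":50},{"dx":0,"dy":0,"dz":0,"rx":0,"ry":0,"rz":0,"gripper":50},{"dx":0,"dy":0,"dz":0,"rx":0,"ry":0,"rz":0,"gripper":50}]'
python3 lk2.py w7 WB 625.2 -205.1 77.5 WL 12.8
```

```text
clock: 6.67
position: [0.6238, -0.2045, 0.0633]
tool_rot: [-2.109, 0.227, 2.108]
ft_force: [0.1, -0.4, -0.4]
opening: 0.0581
WB [ 625.4 -205. ] yaw 77.71 zo 1.08 L 196.6 cost 0.58 21133
WL [ 623.8 -204.8] yaw -102.21 zo -0.38 L 58.2 cost 2.39 13051
held->bundle, tool axes [ 0.  -0.2 -1.5] dyaw deg -0.08 -> rx 0.001
t 6.67 pos [ 623.8 -204.5   63.3] yaw -102.3 j6 1.4 F [ 0.1 -0.4 -0.4] op 58.1
 turn rv [ 0. -0. -0.] ; shift in tool axes NOW [63.3  0.2 -1.6]  AFTER turn [63.3  0.2 -1.6]
```

```bash
python3 -m crank '[{"dx":0,"dy":0,"dz":0,"rx":0,"ry":0,"rz":0,"gripper":50},{"dx":0,"dy":0,"dz":0,"rx":0,"ry":0,"rz":0,"gripper":50},{"dx":0,"dy":0,"dz":0,"rx":0,"ry":0,"rz":0,"gripper":50}]'
python3 lk2.py w8 WB 625.2 -205.1 77.5 WL 12.8
```

```text
clock: 6.97
position: [0.6238, -0.2044, 0.0634]
tool_rot: [-2.109, 0.227, 2.108]
ft_force: [-0.0, 1.0, -0.2]
opening: 0.0582
WB [ 625.3 -205. ] yaw 77.71 zo 1.07 L 196.4 cost 0.6 21139
WL [ 623.8 -204.8] yaw -102.27 zo -0.38 L 58.2 cost 2.38 13047
held->bundle, tool axes [ 0.  -0.1 -1.5] dyaw deg -0.03 -> rx 0.0
t 6.97 pos [ 623.8 -204.4   63.4] yaw -102.3 j6 1.4 F [-0.   1.  -0.2] op 58.2
 turn rv [ 0. -0. -0.] ; shift in tool axes NOW [63.4  0.2 -1.6]  AFTER turn [63.4  0.2 -1.6]
```

View pics/w8.png

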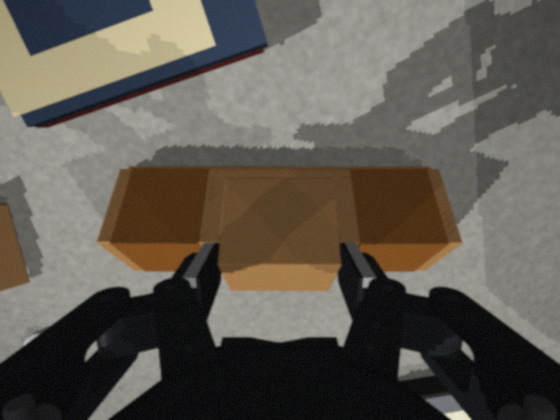

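```bash
python3 -m crank '[{"dx":3,"dy":0,"dz":-1.6,"rx":0,"ry":0,"rz":0,"gripper":50},{"dx":3,"dy":0,"dz":0,"rx":0,"ry":0,"rz":0,"gripper":50},{"dx":0,"dy":0,"dz":0,"rx":0,"ry":0,"rz":0,"gripper":50},{"dx":0,"dy":0,"dz":0,"rx":0,"ry":0,"rz":0,"gripper":50},{"dx":0,"dy":0,"dz":0,"rx":0,"ry":0,"rz":0,"gripper":50}]'
python3 lk2.py w9 WB 625.2 -205.1 77.5 WL 12.8
```

```text
clock: 7.43
position: [0.6251, -0.2047, 0.057]
tool_rot: [-2.108, 0.227, 2.109]
ft_force: [0.4, -0.4, 0.5]
opening: 0.0583
WB [ 625.4 -205. ] yaw 77.72 zo 1.05 L 196.5 cost 0.67 22198
WL [ 625. -205.] yaw -102.2 zo -0.43 L 58.2 cost 2.6 13427
held->bundle, tool axes [-0.  -0.1 -0.3] dyaw deg -0.09 -> rx 0.001
t 7.43 pos [ 625.1 -204.7   57. ] yaw -102.3 j6 1.4 F [ 0.4 -0.4  0.5] op 58.3
 turn rv [0. 0. 0.] ; shift in tool axes NOW [57.   0.3 -0.3]  AFTER turn [57.   0.3 -0.3]
```

```bash
Z='"rx":0,"ry":0,"rz":0'; python3 -m crank '[{"dx":2,"dy":0,"dz":0,"rx":0,"ry":0,"rz":0,"gripper":50},{"dx":2,"dy":0,"dz":0,"rx":0,"ry":0,"rz":0,"gripper":50},{"dx":0,"dy":0,"dz":0,"rx":0,"ry":0,"rz":0,"gripper":50},{"dx":0,"dy":0,"dz":0,"rx":0,"ry":0,"rz":0,"gripper":50}]'
python3 -m crank '[{"dx":1,"dy":0,"dz":0,"rx":0,"ry":0,"rz":0,"gripper":50},{"dx":0,"dy":0,"dz":0,"rx":0,"ry":0,"rz":0,"gripper":50},{"dx":0,"dy":0,"dz":0,"rx":0,"ry":0,"rz":0,"gripper":50}]'
python3 -m crank '[{"dx":1,"dy":0,"dz":0,"rx":0,"ry":0,"rz":0,"gripper":50},{"dx":0,"dy":0,"dz":0,"rx":0,"ry":0,"rz":0,"gripper":50},{"dx":0,"dy":0,"dz":0,"rx":0,"ry":0,"rz":0,"gripper":50}]'
```

```text
clock: 7.82
position: [0.625, -0.2046, 0.053]
tool_rot: [-2.108, 0.227, 2.109]
ft_force: [0.5, -0.1, -0.6]
opening: 0.0581
clock: 8.07
position: [0.6252, -0.2047, 0.0522]
tool_rot: [-2.108, 0.227, 2.108]
ft_force: [0.9, 0.3, -0.0]
opening: 0.0579
clock: 8.32
position: [0.6253, -0.2048, 0.0516]
tool_rot: [-2.109, 0.227, 2.108]
ft_force: [-0.6, 0.1, 2.1]
opening: 0.0581
```

```bash
python3 -m crank '[{"dx":1,"dy":0,"dz":0,"rx":0,"ry":0,"rz":0,"gripper":50},{"dx":0,"dy":0,"dz":0,"rx":0,"ry":0,"rz":0,"gripper":50},{"dx":0,"dy":0,"dz":0,"rx":0,"ry":0,"rz":0,"gripper":50}]'
python3 -m crank '[{"dx":0,"dy":0,"dz":0,"rx":0,"ry":0,"rz":0,"gripper":61},{"dx":0,"dy":0,"dz":0,"rx":0,"ry":0,"rz":0,"gripper":66},{"dx":0,"dy":0,"dz":0,"rx":0,"ry":0,"rz":0,"gripper":68},{"dx":0,"dy":0,"dz":0,"rx":0,"ry":0,"rz":0,"gripper":68},{"dx":-10,"dy":0,"dz":0,"rx":0,"ry":0,"rz":0,"gripper":68},{"dx":-25,"dy":0,"dz":0,"rx":0,"ry":0,"rz":0,"gripper":68},{"dx":-25,"dy":0,"dz":0,"rx":0,"ry":0,"rz":0,"gripper":68},{"dx":0,"dy":0,"dz":0,"rx":0,"ry":0,"rz":0,"gripper":68},{"dx":0,"dy":0,"dz":0,"rx":0,"ry":0,"rz":0,"gripper":68},{"dx":0,"dy":0,"dz":0,"rx":0,"ry":0,"rz":0,"gripper":68}]'
cat > lk3.py <<'E'
import sys
from h import *;from workcell import env
# stacked check: name bundle x y yaw  piece:zoff ...
name,bn,x,y,yaw=sys.argv[1],sys.argv[2],*map(float,sys.argv[3:6])
s,d,T=wsnap(env,name);W=cloud(d,T);m=(brown(d["img"])>0)&(d["depth"]>0)
R=Ro.from_rotvec(s["tool_rot"]).as_matrix()
st=[(bn,0.,.033)]+[(a.split(":")[0],float(a.split(":")[1])/1000,0) for a in sys.argv[6:]]
c0=np.array([x,y])/1000;yw=np.radians(yaw);ref=None
a=np.array([np.cos(yw),np.sin(yw)])
for i,(pc,zo,_) in enumerate(st):
    _,_,H,L,Wd=PIECES[pc]
    mm=m.copy()
    if i+1<len(st): mm&=abs((W[...,:2]-c0)@a)>PIECES[st[i+1][0]][3]/2+.004
    if i: mm&=abs((W[...,:2]-c0)@a)<L/2+.004
    q=W[mm]
    if i: # keep only points above supporting roof
        b=np.array([-np.sin(ref[1]),np.cos(ref[1])]);t=abs((q[:,:2]-ref[0])@b);q=q[q[:,2]>ref[3]-t+.005]
    f=fit(q,c0 if not i else ref[0],yw,H+zo,L,Wd)
    ridge=H+zo+f[2]
    print(pc,np.round(f[0]*1000,1),"yaw",round(np.degrees(f[1]),2),"ridge",round(ridge*1000,2),"L",round(f[3]*1000,1),"cost",round(f[4],2),f[5],end=" ")
    if i:
        D=f[0]-ref[0];aa=np.array([np.cos(ref[1]),np.sin(ref[1])])
        print("along",round(D@aa*1000,2),"across",round(D@np.array([-aa[1],aa[0]])*1000,2),"dyaw",round(np.degrees(f[1]-ref[1]),2),"dz",round((ridge-ref[3])*1000,2))
    else: print()
    ref=(f[0],f[1],0,ridge)
plan(s,(x,y,0),yaw)
E
python3 lk3.py w10 WB 625.3 -205.1 77.7 WL:22.6
```

```text
clock: 8.57
position: [0.6254, -0.2048, 0.0515]
tool_rot: [-2.108, 0.227, 2.108]
ft_force: [-3.0, 0.1, 5.8]
opening: 0.058
clock: 9.4
position: [0.6251, -0.2047, 0.1105]
tool_rot: [-2.108, 0.227, 2.108]
ft_force: [-1.3, -0.3, -0.1]
opening: 0.0678
WB [ 625.3 -205.1] yaw 77.72 ridge 53.31 L 196.3 cost 0.5 15019 
WL [ 625.3 -205.3] yaw 77.71 ridge 64.11 L 58.4 cost 0.22 7343 along -0.18 across -0.03 dyaw -0.01 dz 10.79
t 9.4 pos [ 625.1 -204.7  110.5] yaw -102.3 j6 1.4 F [-1.3 -0.3 -0.1] op 67.8
 turn rv [ 0. -0. -0.] ; shift in tool axes NOW [110.5   0.4  -0.3]  AFTER turn [110.5   0.4  -0.3]
```

View pics/w10.png

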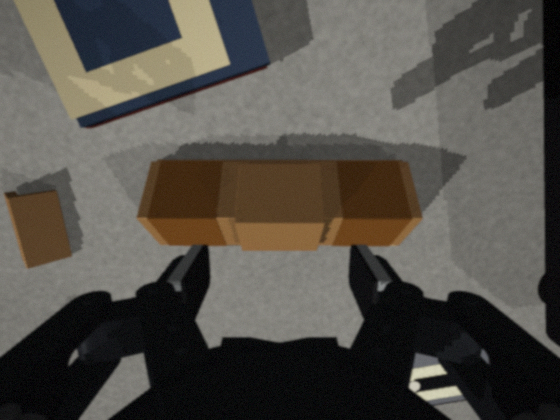

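```bash
python3 -c "
from h import *;from workcell import env
plan(env.sense(),(436.5,-142,110),138)"
```

```text
t 9.45 pos [ 624.4 -204.4  109.5] yaw -102.3 j6 1.4 F [ 0.6 -0.9 -0.4] op 67.8
 turn rv [-1.052e+00  1.000e-03  1.000e-03] ; shift in tool axes NOW [-1.000e-01 -2.100e+01  1.969e+02]  AFTER turn [  -0.5 -181.4   79.3]
```

```bash
python3 -m crank '[{"dx":-2,"dy":-4.2,"dz":39.4,"rx":0,"ry":0,"rz":0,"gripper":68},{"dx":0,"dy":-4.2,"dz":39.4,"rx":0,"ry":0,"rz":0,"gripper":60},{"dx":0,"dy":-4.2,"dz":39.4,"rx":0,"ry":0,"rz":0,"gripper":46},{"dx":0,"dy":-4.2,"dz":39.4,"rx":0,"ry":0,"rz":0,"gripper":46},{"dx":0,"dy":-4.2,"dz":39.4,"rx":0,"ry":0,"rz":0,"gripper":46},{"dx":0,"dy":0,"dz":0,"rx":-0.117,"ry":0,"rz":0,"gripper":46},{"dx":0,"dy":0,"dz":0,"rx":-0.117,"ry":0,"rz":0,"gripper":46},{"dx":0,"dy":0,"dz":0,"rx":-0.117,"ry":0,"rz":0,"gripper":46},{"dx":0,"dy":0,"dz":0,"rx":-0.117,"ry":0,"rz":0,"gripper":46},{"dx":0,"dy":0,"dz":0,"rx":-0.117,"ry":0,"rz":0,"gripper":46}]'
python3 -m crank '[{"dx":0,"dy":0,"dz":0,"rx":-0.117,"ry":0,"rz":0,"gripper":46},{"dx":0,"dy":0,"dz":0,"rx":-0.117,"ry":0,"rz":0,"gripper":46},{"dx":0,"dy":0,"dz":0,"rx":-0.117,"ry":0,"rz":0,"gripper":46},{"dx":0,"dy":0,"dz":0,"rx":-0.116,"ry":0,"rz":0,"gripper":46},{"dx":0,"dy":0,"dz":0,"rx":0,"ry":0,"rz":0,"gripper":46},{"dx":0,"dy":0,"dz":0,"rx":0,"ry":0,"rz":0,"gripper":46},{"dx":0,"dy":0,"dz":0,"rx":0,"ry":0,"rz":0,"gripper":46},{"dx":0,"dy":0,"dz":0,"rx":0,"ry":0,"rz":0,"gripper":46},{"dx":0,"dy":0,"dz":0,"rx":0,"ry":0,"rz":0,"gripper":46}]'
python3 lk.py w11 WS 436.5 -142 138
```

```text
clock: 10.28
position: [0.4359, -0.1418, 0.1111]
tool_rot: [2.014, 0.386, -2.018]
ft_force: [0.3, -0.2, -0.1]
opening: 0.046
clock: 11.03
position: [0.437, -0.1423, 0.1121]
tool_rot: [1.726, 0.768, -1.726]
ft_force: [0.0, -0.5, 0.2]
opening: 0.0462
WS [ 435.4 -140.5] yaw 136.13 zo 0.5 L 36.8 cost 0.22 3802
 tip -1 1258 x max [-7.5 -4.7 -3.3] y inner [23.  23.1]
 tip 1 1252 x max [-7.5 -5.1 -3.5] y inner [22.5 22.6]
t 11.03 pos [ 437.  -142.3  112.1] yaw -42.1 j6 0.32 F [ 0.  -0.5  0.2] op 46.2
 turn rv [0.032 0.    0.   ] ; shift in tool axes NOW [112.1  -2.4  -0.3]  AFTER turn [112.1  -2.4  -0.2]
```

View pics/w11.png

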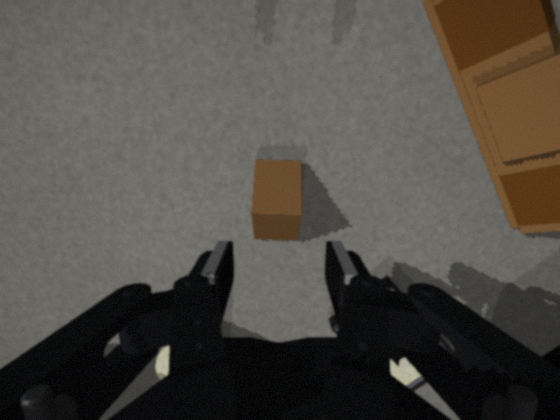

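```bash
python3 -m crank '[{"dx":15,"dy":-2.4,"dz":-0.2,"rx":0.032,"ry":0,"rz":0,"gripper":46},{"dx":25,"dy":0,"dz":0,"rx":0,"ry":0,"rz":0,"gripper":46},{"dx":20,"dy":0,"dz":0,"rx":0,"ry":0,"rz":0,"gripper":46},{"dx":15,"dy":0,"dz":0,"rx":0,"ry":0,"rz":0,"gripper":46},{"dx":0,"dy":0,"dz":0,"rx":0,"ry":0,"rz":0,"gripper":46},{"dx":0,"dy":0,"dz":0,"rx":0,"ry":0,"rz":0,"gripper":46},{"dx":0,"dy":0,"dz":0,"rx":0,"ry":0,"rz":0,"gripper":46},{"dx":0,"dy":0,"dz":0,"rx":0,"ry":0,"rz":0,"gripper":46}]'
python3 lk.py w12 WS 435.5 -140.5 136
```

```text
clock: 11.75
position: [0.4368, -0.1411, 0.0385]
tool_rot: [1.748, 0.742, -1.744]
ft_force: [0.4, 0.1, 0.4]
opening: 0.0462
WS [ 435.4 -140.4] yaw 136.03 zo 0.49 L 36.8 cost 0.23 7319
 tip -1 1254 x max [-7.3 -4.6 -3. ] y inner [23.  23.1]
 tip 1 1270 x max [-7.  -4.3 -0.4] y inner [22.5 22.6]
t 11.75 pos [ 436.8 -141.1   38.5] yaw -43.8 j6 0.36 F [0.4 0.1 0.4] op 46.2
 turn rv [ 0.002 -0.001 -0.003] ; shift in tool axes NOW [38.5 -1.6  0.5]  AFTER turn [38.5 -1.5  0.5]
```

```bash
python3 -m crank '[{"dx":4,"dy":-1.5,"dz":0.5,"rx":0,"ry":0,"rz":0,"gripper":46},{"dx":3.5,"dy":0,"dz":0,"rx":0,"ry":0,"rz":0,"gripper":46},{"dx":0,"dy":0,"dz":0,"rx":0,"ry":0,"rz":0,"gripper":46},{"dx":0,"dy":0,"dz":0,"rx":0,"ry":0,"rz":0,"gripper":46},{"dx":0,"dy":0,"dz":0,"rx":0,"ry":0,"rz":0,"gripper":40},{"dx":0,"dy":0,"dz":0,"rx":0,"ry":0,"rz":0,"gripper":34},{"dx":0,"dy":0,"dz":0,"rx":0,"ry":0,"rz":0,"gripper":28},{"dx":0,"dy":0,"dz":0,"rx":0,"ry":0,"rz":0,"gripper":28},{"dx":0,"dy":0,"dz":0,"rx":0,"ry":0,"rz":0,"gripper":28}]'
python3 lk.py w13 WS 435.5 -140.5 136
python3 -m crank '[{"dx":-10,"dy":0,"dz":0,"rx":0,"ry":0,"rz":0,"gripper":28},{"dx":-30,"dy":0,"dz":0,"rx":0,"ry":0,"rz":0,"gripper":28},{"dx":-30,"dy":0,"dz":0,"rx":0,"ry":0,"rz":0,"gripper":28},{"dx":-20,"dy":0,"dz":0,"rx":0,"ry":0,"rz":0,"gripper":28},{"dx":0,"dy":0,"dz":0,"rx":0,"ry":0,"rz":0,"gripper":28},{"dx":0,"dy":0,"dz":0,"rx":0,"ry":0,"rz":0,"gripper":28},{"dx":0,"dy":0,"dz":0,"rx":0,"ry":0,"rz":0,"gripper":28}]'
python3 lk.py w14 WS 435.5 -140.5 136 90
python3 -c "
from h import *;from workcell import env
plan(env.sense(),(625.3,-205.2,130),77.7)"
```

```text
clock: 12.55
position: [0.4342, -0.1399, 0.0299]
tool_rot: [1.747, 0.744, -1.746]
ft_force: [-0.0, 0.0, 1.8]
opening: 0.0365
WS [ 434.4 -139.3] yaw 136.28 zo 0.38 L 36.7 cost 0.24 8047
 tip -1 1108 x max [-8.8 -7.4 -5.8] y inner [18.5 18.6]
 tip 1 1121 x max [-8.4 -6.7 -4.5] y inner [18.  18.1]
t 12.55 pos [ 434.2 -139.9   29.9] yaw -43.8 j6 0.36 F [-0.   0.   1.8] op 36.5
 turn rv [-0.002 -0.    -0.   ] ; shift in tool axes NOW [29.9 -0.3 -0.5]  AFTER turn [29.9 -0.3 -0.5]
clock: 13.18
position: [0.4335, -0.1396, 0.1195]
tool_rot: [1.746, 0.745, -1.747]
ft_force: [-0.2, -0.2, -1.5]
opening: 0.0367
WS [ 433.7 -139. ] yaw 136.3 zo -0.04 L 36.5 cost 0.23 7972
 tip -1 1115 x max [-9.  -7.4 -5.8] y inner [18.5 18.6]
 tip 1 1123 x max [-8.4 -6.2 -2. ] y inner [18.  18.1]
t 13.18 pos [ 433.5 -139.6  119.5] yaw -43.8 j6 0.36 F [-0.2 -0.2 -1.5] op 36.7
 turn rv [-0.002  0.     0.001] ; shift in tool axes NOW [119.5  -0.3  -0.6]  AFTER turn [119.5  -0.3  -0.5]
t 13.23 pos [ 433.  -139.4  118.9] yaw -43.8 j6 0.36 F [-0.6 -0.5 -0.7] op 36.5
 turn rv [1.02e+00 2.00e-03 1.00e-03] ; shift in tool axes NOW [-11.6 184.3 -85.7]  AFTER turn [ -11.1   23.3 -201.9]
```

View pics/w14.png

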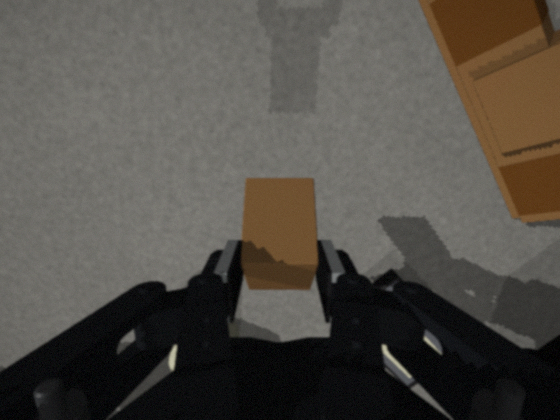

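```bash
python3 -m crank '[{"dx":-1,"dy":0,"dz":0,"rx":0.113,"ry":0,"rz":0,"gripper":28},{"dx":-1,"dy":0,"dz":0,"rx":0.114,"ry":0,"rz":0,"gripper":28},{"dx":-1,"dy":0,"dz":0,"rx":0.113,"ry":0,"rz":0,"gripper":28},{"dx":-1,"dy":0,"dz":0,"rx":0.114,"ry":0,"rz":0,"gripper":28},{"dx":-1,"dy":0,"dz":0,"rx":0.113,"ry":0,"rz":0,"gripper":28},{"dx":-1,"dy":0,"dz":0,"rx":0.114,"ry":0,"rz":0,"gripper":28},{"dx":-1,"dy":0,"dz":0,"rx":0.113,"ry":0,"rz":0,"gripper":28},{"dx":-1,"dy":0,"dz":0,"rx":0.113,"ry":0,"rz":0,"gripper":28},{"dx":-1,"dy":0,"dz":0,"rx":0.113,"ry":0,"rz":0,"gripper":28},{"dx":-2,"dy":3.9,"dz":-33.7,"rx":0,"ry":0,"rz":0,"gripper":28}]'
python3 -m crank '[{"dx":0,"dy":3.9,"dz":-33.7,"rx":0,"ry":0,"rz":0,"gripper":28},{"dx":0,"dy":3.9,"dz":-33.7,"rx":0,"ry":0,"rz":0,"gripper":28},{"dx":0,"dy":3.9,"dz":-33.7,"rx":0,"ry":0,"rz":0,"gripper":28},{"dx":0,"dy":3.9,"dz":-33.7,"rx":0,"ry":0,"rz":0,"gripper":28},{"dx":0,"dy":3.9,"dz":-33.7,"rx":0,"ry":0,"rz":0,"gripper":28},{"dx":0,"dy":0,"dz":0,"rx":0,"ry":0,"rz":0,"gripper":28},{"dx":0,"dy":0,"dz":0,"rx":0,"ry":0,"rz":0,"gripper":28},{"dx":0,"dy":0,"dz":0,"rx":0,"ry":0,"rz":0,"gripper":28},{"dx":0,"dy":0,"dz":0,"rx":0,"ry":0,"rz":0,"gripper":28},{"dx":0,"dy":0,"dz":0,"rx":0,"ry":0,"rz":0,"gripper":28}]'
cat > lk4.py <<'E'
import sys
from h import *;from workcell import env
# name bundle x y yaw long zlong held ra : errors held -> long (along, from bundle/long ends) 
name,bn,x,y,yaw,lg,hp,ra=sys.argv[1],sys.argv[2],*map(float,sys.argv[3:6]),sys.argv[6],sys.argv[7],float(sys.argv[8])/1000
s,d,T=wsnap(env,name);W=cloud(d,T);m=(brown(d["img"])>0)&(d["depth"]>0)
R=Ro.from_rotvec(s["tool_rot"]).as_matrix();p=np.array(s["position"])
al=abs((W-p)@R[:,1]);LH=PIECES[hp][3]
c0=np.array([x,y])/1000;a=np.array([np.cos(np.radians(yaw)),np.sin(np.radians(yaw))]);ab=abs((W[...,:2]-c0)@a)
def go(pc,c,yw,H,mm,zlo):
    _,_,H0,L,Wd=PIECES[pc]
    b=fit(W[mm],c,yw,H,L,Wd,zlo)
    print(pc,np.round(b[0]*1000,1),"yaw",round(np.degrees(b[1]),2),"ridge",round((H+b[2])*1000,2),"L",round(b[3]*1000,1),"cost",round(b[4],2),b[5]);return b
B=go(bn,c0,np.radians(yaw),PIECES[bn][2],m&(ab>.034)&(al>LH/2+.004),.006)
hb=PIECES[bn][2]+B[2]
t=abs((W[...,:2]-B[0])@np.array([-np.sin(B[1]),np.cos(B[1])]))
G=go(lg,c0,np.radians(yaw),PIECES[lg][2]+.0226,m&(ab<.033)&(al>LH/2+.003)&(W[...,2]>hb-t+.005)&(W[...,2]<hb+.017-t),.025)
Hd=go(hp,p[:2],np.arctan2(R[1,1],R[0,1]),p[2]+ra,m&(al<LH/2+.002)&(W[...,2]>hb-t+.018),p[2]+ra-PIECES[hp][2]+.008)
for q in(B,G):
    D=np.r_[q[0]-Hd[0],0]*1000;dy=(np.degrees(q[1]-Hd[1])+90)%180-90
    print("held->",np.round(R.T@D,1),"rx",round(-np.radians(dy),3))
plan(s,(B[0][0]*1000,B[0][1]*1000,0),np.degrees(B[1]))
E
python3 lk4.py w15 WB 625.3 -205.2 77.7 WL WS 11.5
```

```text
clock: 14.07
position: [0.457, -0.1469, 0.126]
tool_rot: [-2.086, 0.225, 2.122]
ft_force: [-0.9, -0.5, -0.2]
opening: 0.0369
clock: 14.9
position: [0.6251, -0.2051, 0.1301]
tool_rot: [-2.106, 0.226, 2.11]
ft_force: [0.3, 0.8, -0.1]
opening: 0.0371
WB [ 625.3 -205.1] yaw 77.71 ridge 53.35 L 196.3 cost 0.5 12970
WL [ 625.3 -205.2] yaw 77.66 ridge 64.09 L 59.6 cost 0.28 791
WS [ 625.2 -205.5] yaw -102.15 ridge 141.56 L 36.8 cost 0.24 7694
held-> [ 0.  -0.4 -0. ] rx 0.003
held-> [-0.  -0.3 -0.1] rx 0.003
t 14.9 pos [ 625.1 -205.1  130.1] yaw -102.3 j6 1.4 F [ 0.3  0.8 -0.1] op 37.1
 turn rv [0.    0.002 0.   ] ; shift in tool axes NOW [130.1   0.   -0.5]  AFTER turn [130.1  -0.   -0.2]
```

View pics/w15.png

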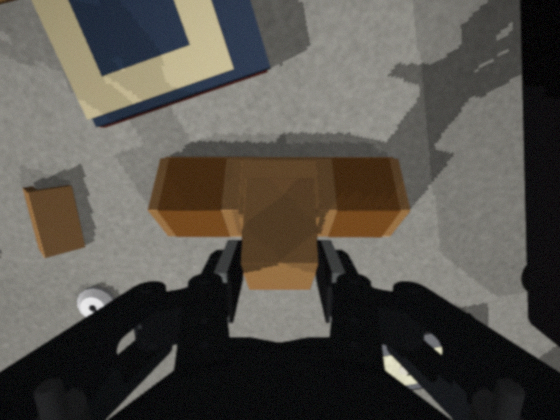

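Well aligned already. Lower toward TCP z ≈ 72, then check.

```bash
python3 -m crank '[{"dx":15,"dy":-0.3,"dz":0,"rx":0.002,"ry":0,"rz":0,"gripper":28},{"dx":20,"dy":0,"dz":0,"rx":0,"ry":0,"rz":0,"gripper":28},{"dx":15,"dy":0,"dz":0,"rx":0,"ry":0,"rz":0,"gripper":28},{"dx":7,"dy":0,"dz":0,"rx":0,"ry":0,"rz":0,"gripper":28},{"dx":0,"dy":0,"dz":0,"rx":0,"ry":0,"rz":0,"gripper":28},{"dx":0,"dy":0,"dz":0,"rx":0,"ry":0,"rz":0,"gripper":28},{"dx":0,"dy":0,"dz":0,"rx":0,"ry":0,"rz":0,"gripper":28},{"dx":0,"dy":0,"dz":0,"rx":0,"ry":0,"rz":0,"gripper":28}]'
python3 lk4.py w16 WB 625.3 -205.2 77.7 WL WS 11.5
```

```text
clock: 15.62
position: [0.6278, -0.2059, 0.0751]
tool_rot: [-2.11, 0.229, 2.105]
ft_force: [-0.4, 0.1, -0.1]
opening: 0.0369
WB [ 625.3 -205. ] yaw 77.72 ridge 53.33 L 196.4 cost 0.6 19637
WL [ 625.4 -205.2] yaw 77.71 ridge 63.95 L 59.5 cost 0.28 1696
WS [ 627.9 -206.3] yaw -102.19 ridge 86.54 L 36.8 cost 0.26 7761
held-> [-0.  -0.6  2.9] rx 0.002
held-> [-0.  -0.5  2.7] rx 0.002
t 15.62 pos [ 627.8 -205.9   75.1] yaw -102.4 j6 1.4 F [-0.4  0.1 -0.1] op 36.9
 turn rv [-0.002 -0.002 -0.   ] ; shift in tool axes NOW [75.1 -0.3  2.8]  AFTER turn [75.1 -0.3  2.6]
```

```bash
python3 -m crank '[{"dx":1,"dy":-0.4,"dz":2.7,"rx":0.002,"ry":0,"rz":0,"gripper":28},{"dx":2,"dy":0,"dz":0,"rx":0,"ry":0,"rz":0,"gripper":28},{"dx":0,"dy":0,"dz":0,"rx":0,"ry":0,"rz":0,"gripper":28},{"dx":0,"dy":0,"dz":0,"rx":0,"ry":0,"rz":0,"gripper":28},{"dx":0,"dy":0,"dz":0,"rx":0,"ry":0,"rz":0,"gripper":28},{"dx":0,"dy":0,"dz":0,"rx":0,"ry":0,"rz":0,"gripper":28}]'
python3 lk4.py w17 WB 625.3 -205.2 77.7 WL WS 11.5
```

```text
clock: 16.17
position: [0.6243, -0.2045, 0.0708]
tool_rot: [-2.106, 0.231, 2.106]
ft_force: [-0.2, 0.9, 0.3]
opening: 0.0364
WB [ 625.3 -205. ] yaw 77.72 ridge 53.34 L 196.3 cost 0.55 20820
WL [ 625.5 -205.3] yaw 77.69 ridge 63.84 L 59.5 cost 0.29 1921
WS [ 624.3 -204.9] yaw -102.36 ridge 82.2 L 36.8 cost 0.26 7746
held-> [ 0.  -0.1 -1. ] rx -0.001
held-> [ 0.   0.1 -1.3] rx -0.001
t 16.17 pos [ 624.3 -204.5   70.8] yaw -102.5 j6 1.41 F [-0.2  0.9  0.3] op 36.4
 turn rv [-0.004 -0.    -0.   ] ; shift in tool axes NOW [70.8  0.3 -1.1]  AFTER turn [70.8  0.3 -1.1]
```

```bash
python3 -m crank '[{"dx":2,"dy":0,"dz":-1.1,"rx":0,"ry":0,"rz":0,"gripper":28},{"dx":2,"dy":0,"dz":0,"rx":0,"ry":0,"rz":0,"gripper":28},{"dx":0,"dy":0,"dz":0,"rx":0,"ry":0,"rz":0,"gripper":28},{"dx":0,"dy":0,"dz":0,"rx":0,"ry":0,"rz":0,"gripper":28},{"dx":0,"dy":0,"dz":0,"rx":0,"ry":0,"rz":0,"gripper":28}]'
python3 lk4.py w18 WB 625.3 -205.2 77.7 WL WS 11.5
python3 -m crank '[{"dx":1,"dy":0,"dz":0,"rx":0,"ry":0,"rz":0,"gripper":28},{"dx":0,"dy":0,"dz":0,"rx":0,"ry":0,"rz":0,"gripper":28},{"dx":0,"dy":0,"dz":0,"rx":0,"ry":0,"rz":0,"gripper":28}]'
python3 -m crank '[{"dx":1,"dy":0,"dz":0,"rx":0,"ry":0,"rz":0,"gripper":28},{"dx":0,"dy":0,"dz":0,"rx":0,"ry":0,"rz":0,"gripper":28},{"dx":0,"dy":0,"dz":0,"rx":0,"ry":0,"rz":0,"gripper":28}]'
```

```text
clock: 16.63
position: [0.6252, -0.2047, 0.0666]
tool_rot: [-2.106, 0.231, 2.106]
ft_force: [-0.7, -0.1, -0.3]
opening: 0.0368
WB [ 625.3 -205.1] yaw 77.71 ridge 53.35 L 196.4 cost 0.62 21543
WL [ 625.3 -205.2] yaw 77.66 ridge 64.11 L 59.5 cost 0.27 1901
WS [ 625.3 -205.1] yaw -102.38 ridge 78.05 L 36.8 cost 0.27 7769
held-> [ 0. -0.  0.] rx -0.002
held-> [-0.   0.1 -0. ] rx -0.001
t 16.63 pos [ 625.2 -204.7   66.6] yaw -102.5 j6 1.41 F [-0.7 -0.1 -0.3] op 36.8
 turn rv [-0.004  0.     0.   ] ; shift in tool axes NOW [66.6  0.4 -0.2]  AFTER turn [66.6  0.4 -0.2]
clock: 16.93
position: [0.6252, -0.2047, 0.0657]
tool_rot: [-2.106, 0.231, 2.106]
ft_force: [-0.4, -0.1, -0.2]
opening: 0.0368
clock: 17.18
position: [0.6252, -0.2047, 0.0647]
tool_rot: [-2.106, 0.231, 2.106]
ft_force: [-0.2, -0.3, -0.0]
opening: 0.0366
```

```bash
python3 -m crank '[{"dx":0.8,"dy":0,"dz":0,"rx":0,"ry":0,"rz":0,"gripper":28},{"dx":0,"dy":0,"dz":0,"rx":0,"ry":0,"rz":0,"gripper":28},{"dx":0,"dy":0,"dz":0,"rx":0,"ry":0,"rz":0,"gripper":28}]'
python3 -m crank '[{"dx":0.7,"dy":0,"dz":0,"rx":0,"ry":0,"rz":0,"gripper":28},{"dx":0,"dy":0,"dz":0,"rx":0,"ry":0,"rz":0,"gripper":28},{"dx":0,"dy":0,"dz":0,"rx":0,"ry":0,"rz":0,"gripper":28}]'
```

```text
clock: 17.43
position: [0.6253, -0.2047, 0.0641]
tool_rot: [-2.106, 0.231, 2.106]
ft_force: [-0.6, -0.3, 0.5]
opening: 0.0367
clock: 17.68
position: [0.6254, -0.2048, 0.064]
tool_rot: [-2.106, 0.231, 2.106]
ft_force: [-2.1, 1.1, 4.7]
opening: 0.0367
```

```bash
python3 -m crank '[{"dx":0,"dy":0,"dz":0,"rx":0,"ry":0,"rz":0,"gripper":40},{"dx":0,"dy":0,"dz":0,"rx":0,"ry":0,"rz":0,"gripper":46},{"dx":0,"dy":0,"dz":0,"rx":0,"ry":0,"rz":0,"gripper":48},{"dx":0,"dy":0,"dz":0,"rx":0,"ry":0,"rz":0,"gripper":48},{"dx":-10,"dy":0,"dz":0,"rx":0,"ry":0,"rz":0,"gripper":48},{"dx":-25,"dy":0,"dz":0,"rx":0,"ry":0,"rz":0,"gripper":48},{"dx":-25,"dy":0,"dz":0,"rx":0,"ry":0,"rz":0,"gripper":48},{"dx":0,"dy":0,"dz":0,"rx":0,"ry":0,"rz":0,"gripper":66},{"dx":0,"dy":0,"dz":0,"rx":0,"ry":0,"rz":0,"gripper":66},{"dx":0,"dy":0,"dz":0,"rx":0,"ry":0,"rz":0,"gripper":66}]'
python3 lk3.py w19 WB 625.3 -205.1 77.7 WL:22.6 WS:33.9
python3 -c "
from h import *;from workcell import env
plan(env.sense(),(648.5,1,110),-9.6)"
```

```text
clock: 18.52
position: [0.6252, -0.2047, 0.1236]
tool_rot: [-2.106, 0.231, 2.106]
ft_force: [0.7, 0.8, -0.1]
opening: 0.0659
WB [ 625.3 -205.1] yaw 77.72 ridge 53.34 L 196.2 cost 0.48 13625 
WL [ 625.3 -205.3] yaw 77.72 ridge 64.1 L 59.5 cost 0.22 1515 along -0.21 across 0.01 dyaw 0.0 dz 10.76
WS [ 625.3 -205.2] yaw 77.76 ridge 75.42 L 37.0 cost 0.22 4605 along 0.1 across -0.03 dyaw 0.04 dz 11.32
t 18.52 pos [ 625.2 -204.7  123.6] yaw -102.5 j6 1.41 F [ 0.7  0.8 -0.1] op 65.9
 turn rv [-0.004 -0.    -0.   ] ; shift in tool axes NOW [123.6   0.4  -0.2]  AFTER turn [123.6   0.4  -0.2]
t 18.57 pos [ 624.5 -204.4  122.5] yaw -102.5 j6 1.41 F [-0.7  0.3 -0.3] op 65.9
 turn rv [ 1.52e+00  2.00e-03 -1.00e-03] ; shift in tool axes NOW [  12.6 -205.7   21. ]  AFTER turn [ 12.5  10.6 206.5]
```

View pics/w19.png

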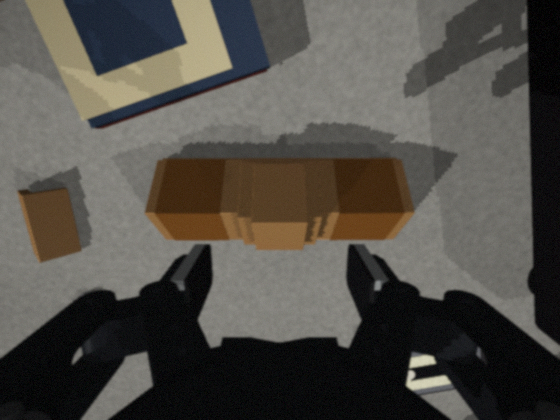

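```bash
python3 -m crank '[{"dx":0,"dy":-34.3,"dz":3.5,"rx":0,"ry":0,"rz":0,"gripper":66},{"dx":0,"dy":-34.3,"dz":3.5,"rx":0,"ry":0,"rz":0,"gripper":66},{"dx":2,"dy":-34.3,"dz":3.5,"rx":0,"ry":0,"rz":0,"gripper":66},{"dx":2,"dy":-34.3,"dz":3.5,"rx":0,"ry":0,"rz":0,"gripper":66},{"dx":2,"dy":-34.3,"dz":3.5,"rx":0,"ry":0,"rz":0,"gripper":66},{"dx":2,"dy":-34.2,"dz":3.5,"rx":0,"ry":0,"rz":0,"gripper":66},{"dx":0,"dy":0,"dz":0,"rx":-0.116,"ry":0,"rz":0,"gripper":66},{"dx":0,"dy":0,"dz":0,"rx":-0.116,"ry":0,"rz":0,"gripper":66},{"dx":0,"dy":0,"dz":0,"rx":-0.116,"ry":0,"rz":0,"gripper":66},{"dx":0,"dy":0,"dz":0,"rx":-0.116,"ry":0,"rz":0,"gripper":66}]'
python3 -m crank '[{"dx":0,"dy":0,"dz":0,"rx":-0.116,"ry":0,"rz":0,"gripper":66},{"dx":0,"dy":0,"dz":0,"rx":-0.116,"ry":0,"rz":0,"gripper":66},{"dx":0,"dy":0,"dz":0,"rx":-0.116,"ry":0,"rz":0,"gripper":66},{"dx":0,"dy":0,"dz":0,"rx":-0.116,"ry":0,"rz":0,"gripper":66},{"dx":0,"dy":0,"dz":0,"rx":-0.116,"ry":0,"rz":0,"gripper":66},{"dx":0,"dy":0,"dz":0,"rx":-0.116,"ry":0,"rz":0,"gripper":66},{"dx":0,"dy":0,"dz":0,"rx":-0.116,"ry":0,"rz":0,"gripper":66},{"dx":0,"dy":0,"dz":0,"rx":-0.116,"ry":0,"rz":0,"gripper":66},{"dx":0,"dy":0,"dz":0,"rx":-0.116,"ry":0,"rz":0,"gripper":66},{"dx":0,"dy":0,"dz":0,"rx":-0.112,"ry":0,"rz":0,"gripper":66}]'
python3 -m crank '[{"dx":0,"dy":0,"dz":0,"rx":0,"ry":0,"rz":0,"gripper":66},{"dx":0,"dy":0,"dz":0,"rx":0,"ry":0,"rz":0,"gripper":66},{"dx":0,"dy":0,"dz":0,"rx":0,"ry":0,"rz":0,"gripper":66},{"dx":0,"dy":0,"dz":0,"rx":0,"ry":0,"rz":0,"gripper":66},{"dx":0,"dy":0,"dz":0,"rx":0,"ry":0,"rz":0,"gripper":66}]'
python3 lk.py w20 NL 648.5 1.5 -9.6
```

```text
clock: 19.4
position: [0.6479, 0.0014, 0.1133]
tool_rot: [2.083, 0.266, -2.091]
ft_force: [-0.8, 0.1, -0.2]
opening: 0.0657
clock: 20.23
position: [0.6478, 0.0008, 0.1133]
tool_rot: [1.327, 1.13, -1.331]
ft_force: [-0.4, 0.9, 0.5]
opening: 0.0657
clock: 20.65
position: [0.6491, 0.0007, 0.115]
tool_rot: [1.333, 1.124, -1.334]
ft_force: [-0.8, 0.1, 0.6]
opening: 0.0659
NL [648.9   2.1] yaw -10.02 zo 0.45 L 58.5 cost 0.22 3656
 tip -1 1344 x max [-10.9  -9.2  -7.7] y inner [33.  33.2]
 tip 1 1323 x max [-10.6  -8.9  -7.4] y inner [32.3 32.4]
t 20.65 pos [649.1   0.7 115. ] yaw -9.7 j6 0.1 F [-0.8  0.1  0.6] op 65.9
 turn rv [0.005 0.    0.   ] ; shift in tool axes NOW [115.   -0.4  -1.4]  AFTER turn [115.   -0.5  -1.4]
```

View pics/w20.png

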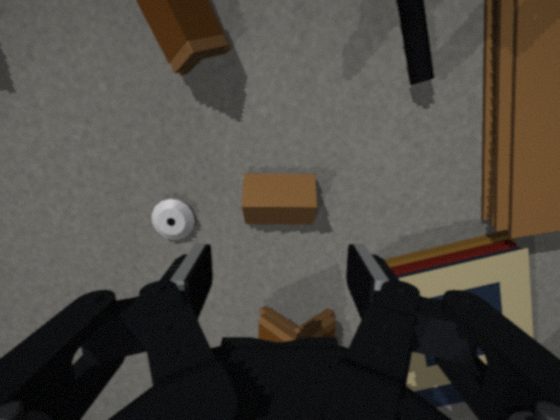

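```bash
python3 -m crank '[{"dx":20,"dy":-0.5,"dz":-1.4,"rx":0.005,"ry":0,"rz":0,"gripper":66},{"dx":30,"dy":0,"dz":0,"rx":0,"ry":0,"rz":0,"gripper":66},{"dx":25,"dy":0,"dz":0,"rx":0,"ry":0,"rz":0,"gripper":66},{"dx":13,"dy":0,"dz":0,"rx":0,"ry":0,"rz":0,"gripper":66},{"dx":0,"dy":0,"dz":0,"rx":0,"ry":0,"rz":0,"gripper":66},{"dx":0,"dy":0,"dz":0,"rx":0,"ry":0,"rz":0,"gripper":66},{"dx":0,"dy":0,"dz":0,"rx":0,"ry":0,"rz":0,"gripper":66},{"dx":0,"dy":0,"dz":0,"rx":0,"ry":0,"rz":0,"gripper":66}]'
python3 lk.py w21 NL 648.9 2.1 -10
```

```text
clock: 21.37
position: [0.6511, 0.002, 0.0295]
tool_rot: [1.338, 1.119, -1.333]
ft_force: [1.0, -0.4, 0.9]
opening: 0.0662
NL [648.9   2.2] yaw -10.05 zo 0.46 L 58.2 cost 0.24 7714
 tip -1 1343 x max [-10.6  -8.7  -7.7] y inner [33.  33.2]
 tip 1 1348 x max [-10.7  -9.   -7.6] y inner [32.3 32.4]
t 21.37 pos [651.1   2.   29.5] yaw -10.0 j6 0.11 F [ 1.  -0.4  0.9] op 66.2
 turn rv [ 0.001 -0.    -0.004] ; shift in tool axes NOW [29.5 -2.2  0.2]  AFTER turn [29.5 -2.1  0.2]
```

```bash
python3 -m crank '[{"dx":5,"dy":-2.1,"dz":0.2,"rx":0,"ry":0,"rz":0,"gripper":66},{"dx":8,"dy":0,"dz":0,"rx":0,"ry":0,"rz":0,"gripper":66},{"dx":0,"dy":0,"dz":0,"rx":0,"ry":0,"rz":0,"gripper":66},{"dx":0,"dy":0,"dz":0,"rx":0,"ry":0,"rz":0,"gripper":66},{"dx":0,"dy":0,"dz":0,"rx":0,"ry":0,"rz":0,"gripper":66},{"dx":0,"dy":0,"dz":0,"rx":0,"ry":0,"rz":0,"gripper":66}]'
python3 lk.py w22 NL 648.9 2.1 -10
```

```text
clock: 21.92
position: [0.647, 0.0023, 0.0142]
tool_rot: [1.336, 1.122, -1.336]
ft_force: [1.4, 0.5, 0.5]
opening: 0.0659
NL [648.1   2.2] yaw -9.96 zo 0.45 L 58.3 cost 0.24 9187
 tip -1 1340 x max [-10.6  -8.7  -7.5] y inner [33.1 33.2]
 tip 1 1350 x max [-10.5  -8.7  -7.6] y inner [32.3 32.4]
t 21.92 pos [647.    2.3  14.2] yaw -10.0 j6 0.11 F [1.4 0.5 0.5] op 65.9
 turn rv [-0. -0. -0.] ; shift in tool axes NOW [14.2  1.1 -0.1]  AFTER turn [14.2  1.1 -0.1]
```

```bash
python3 -m crank '[{"dx":-1.5,"dy":1,"dz":0,"rx":0,"ry":0,"rz":0,"gripper":66},{"dx":0,"dy":0,"dz":0,"rx":0,"ry":0,"rz":0,"gripper":66},{"dx":0,"dy":0,"dz":0,"rx":0,"ry":0,"rz":0,"gripper":66},{"dx":0,"dy":0,"dz":0,"rx":0,"ry":0,"rz":0,"gripper":60},{"dx":0,"dy":0,"dz":0,"rx":0,"ry":0,"rz":0,"gripper":55},{"dx":0,"dy":0,"dz":0,"rx":0,"ry":0,"rz":0,"gripper":50},{"dx":0,"dy":0,"dz":0,"rx":0,"ry":0,"rz":0,"gripper":50},{"dx":0,"dy":0,"dz":0,"rx":0,"ry":0,"rz":0,"gripper":50}]'
python3 -m crank '[{"dx":-10,"dy":0,"dz":0,"rx":0,"ry":0,"rz":0,"gripper":50},{"dx":-30,"dy":0,"dz":0,"rx":0,"ry":0,"rz":0,"gripper":50},{"dx":-30,"dy":0,"dz":0,"rx":0,"ry":0,"rz":0,"gripper":50},{"dx":-30,"dy":0,"dz":0,"rx":0,"ry":0,"rz":0,"gripper":50},{"dx":0,"dy":0,"dz":0,"rx":0,"ry":0,"rz":0,"gripper":50},{"dx":0,"dy":0,"dz":0,"rx":0,"ry":0,"rz":0,"gripper":50},{"dx":0,"dy":0,"dz":0,"rx":0,"ry":0,"rz":0,"gripper":50}]'
python3 lk.py w23 NL 648.9 2.1 -10 100
python3 -c "
from h import *;from workcell import env
plan(env.sense(),(584.5,213.5,115),105.6)"
```

```text
clock: 22.63
position: [0.6482, 0.0021, 0.0163]
tool_rot: [1.336, 1.122, -1.336]
ft_force: [-1.4, 0.6, 4.5]
opening: 0.0583
clock: 23.22
position: [0.6475, 0.0022, 0.1156]
tool_rot: [1.336, 1.122, -1.337]
ft_force: [-1.2, 0.6, -0.1]
opening: 0.0585
NL [647.    2.3] yaw -9.9 zo -0.45 L 57.9 cost 0.26 8736
 tip -1 1276 x max [-11.1  -9.3  -7.5] y inner [29.2 29.3]
 tip 1 1261 x max [-10.6  -8.5  -3.4] y inner [28.5 28.6]
t 23.22 pos [647.5   2.2 115.6] yaw -10.0 j6 0.11 F [-1.2  0.6 -0.1] op 58.5
 turn rv [-0.001  0.     0.001] ; shift in tool axes NOW [ 1.156e+02 -4.000e-01 -1.000e-01]  AFTER turn [ 1.156e+02 -4.000e-01 -1.000e-01]
t 23.27 pos [646.6   2.2 114.4] yaw -10.0 j6 0.11 F [-0.2 -0.  -0.3] op 58.1
 turn rv [1.125 0.002 0.002] ; shift in tool axes NOW [  -0.3  -97.8 -197.3]  AFTER turn [  -0.6 -220.2    3. ]
```

View pics/w23.png

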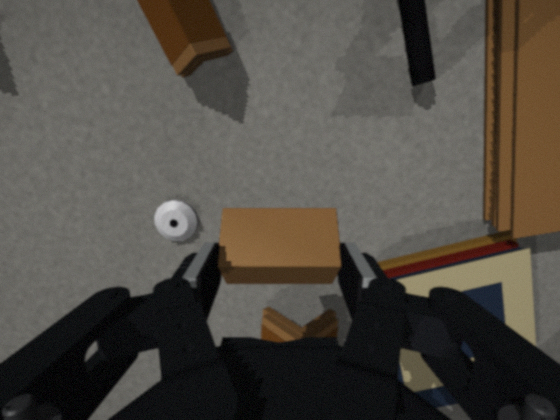

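```bash
python3 -m crank '[{"dx":0,"dy":0,"dz":0,"rx":0.113,"ry":0,"rz":0,"gripper":50},{"dx":0,"dy":0,"dz":0,"rx":0.112,"ry":0,"rz":0,"gripper":50},{"dx":0,"dy":0,"dz":0,"rx":0.113,"ry":0,"rz":0,"gripper":50},{"dx":0,"dy":0,"dz":0,"rx":0.112,"ry":0,"rz":0,"gripper":50},{"dx":0,"dy":0,"dz":0,"rx":0.113,"ry":0,"rz":0,"gripper":50},{"dx":0,"dy":0,"dz":0,"rx":0.112,"ry":0,"rz":0,"gripper":50},{"dx":0,"dy":0,"dz":0,"rx":0.113,"ry":0,"rz":0,"gripper":50},{"dx":0,"dy":0,"dz":0,"rx":0.112,"ry":0,"rz":0,"gripper":50},{"dx":0,"dy":0,"dz":0,"rx":0.113,"ry":0,"rz":0,"gripper":50},{"dx":0,"dy":0,"dz":0,"rx":0.112,"ry":0,"rz":0,"gripper":50}]'
python3 -m crank '[{"dx":0,"dy":-36.7,"dz":0.5,"rx":0,"ry":0,"rz":0,"gripper":50},{"dx":0,"dy":-36.7,"dz":0.5,"rx":0,"ry":0,"rz":0,"gripper":50},{"dx":0,"dy":-36.7,"dz":0.5,"rx":0,"ry":0,"rz":0,"gripper":50},{"dx":0,"dy":-36.7,"dz":0.5,"rx":0,"ry":0,"rz":0,"gripper":50},{"dx":0,"dy":-36.7,"dz":0.5,"rx":0,"ry":0,"rz":0,"gripper":50},{"dx":0,"dy":-36.7,"dz":0.5,"rx":0,"ry":0,"rz":0,"gripper":50},{"dx":0,"dy":0,"dz":0,"rx":0,"ry":0,"rz":0,"gripper":50},{"dx":0,"dy":0,"dz":0,"rx":0,"ry":0,"rz":0,"gripper":50},{"dx":0,"dy":0,"dz":0,"rx":0,"ry":0,"rz":0,"gripper":50},{"dx":0,"dy":0,"dz":0,"rx":0,"ry":0,"rz":0,"gripper":50}]'
python3 lk2.py w24 NB 584.5 213.5 105.6 NL 12.3
```

```text
clock: 24.1
position: [0.6461, 0.0022, 0.1131]
tool_rot: [2.075, 0.279, -2.084]
ft_force: [-0.5, -0.9, 0.7]
opening: 0.0585
clock: 24.93
position: [0.5856, 0.2122, 0.1146]
tool_rot: [2.074, 0.282, -2.078]
ft_force: [0.7, -0.5, -0.5]
opening: 0.0584
NB [584.4 214.5] yaw 105.48 zo 1.0 L 196.3 cost 0.96 8594
NL [585.  212.1] yaw -74.4 zo 0.02 L 57.9 cost 0.25 8265
held->bundle, tool axes [-0.  -2.4 -0. ] dyaw deg -0.11 -> rx 0.002
t 24.93 pos [585.6 212.2 114.6] yaw -74.5 j6 1.58 F [ 0.7 -0.5 -0.5] op 58.4
 turn rv [ 0.001  0.002 -0.   ] ; shift in tool axes NOW [114.6  -2.6   0.3]  AFTER turn [114.6  -2.5   0.5]
```

View pics/w24.png

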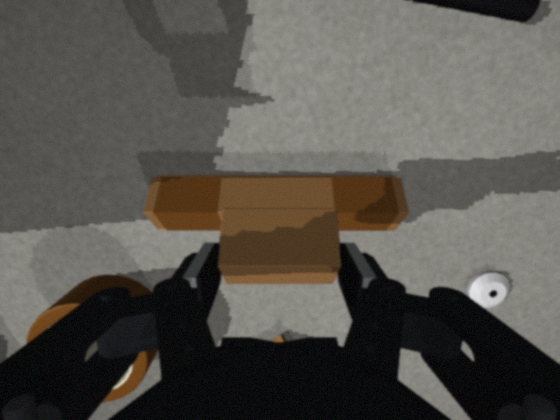

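```bash
python3 -m crank '[{"dx":15,"dy":-2.4,"dz":0.5,"rx":0.002,"ry":0,"rz":0,"gripper":50},{"dx":20,"dy":0,"dz":0.5,"rx":0,"ry":0,"rz":0,"gripper":50},{"dx":18,"dy":0,"dz":0,"rx":0,"ry":0,"rz":0,"gripper":50},{"dx":8,"dy":0,"dz":0,"rx":0,"ry":0,"rz":0,"gripper":50},{"dx":0,"dy":0,"dz":0,"rx":0,"ry":0,"rz":0,"gripper":50},{"dx":0,"dy":0,"dz":0,"rx":0,"ry":0,"rz":0,"gripper":50},{"dx":0,"dy":0,"dz":0,"rx":0,"ry":0,"rz":0,"gripper":50},{"dx":0,"dy":0,"dz":0,"rx":0,"ry":0,"rz":0,"gripper":50}]'
python3 lk2.py w25 NB 584.4 214.3 105.5 NL 12.3
```

```text
clock: 25.65
position: [0.5857, 0.2156, 0.0563]
tool_rot: [2.081, 0.282, -2.075]
ft_force: [-0.0, -0.4, -1.1]
opening: 0.0581
NB [584.4 214.6] yaw 105.47 zo 0.98 L 196.4 cost 1.15 14129
NL [585.2 215.5] yaw -74.51 zo 0.02 L 58.0 cost 0.29 8314
held->bundle, tool axes [-0.   0.7  1. ] dyaw deg -0.02 -> rx 0.0
t 25.65 pos [585.7 215.6  56.3] yaw -74.6 j6 1.58 F [-0.  -0.4 -1.1] op 58.1
 turn rv [-0.001 -0.003  0.   ] ; shift in tool axes NOW [56.3  0.7  1.7]  AFTER turn [56.3  0.7  1.5]
```

```bash
python3 -m crank '[{"dx":4,"dy":0.6,"dz":0.5,"rx":0,"ry":0,"rz":0,"gripper":50},{"dx":4,"dy":0,"dz":0,"rx":0,"ry":0,"rz":0,"gripper":50},{"dx":0,"dy":0,"dz":0,"rx":0,"ry":0,"rz":0,"gripper":50},{"dx":0,"dy":0,"dz":0,"rx":0,"ry":0,"rz":0,"gripper":50},{"dx":0,"dy":0,"dz":0,"rx":0,"ry":0,"rz":0,"gripper":50},{"dx":0,"dy":0,"dz":0,"rx":0,"ry":0,"rz":0,"gripper":50}]'
python3 lk2.py w26 NB 584.4 214.3 105.5 NL 12.3
```

```text
clock: 26.2
position: [0.5841, 0.2148, 0.0468]
tool_rot: [2.077, 0.282, -2.077]
ft_force: [0.2, -0.5, -0.3]
opening: 0.0582
NB [584.5 214.5] yaw 105.47 zo 0.98 L 196.3 cost 1.29 15733
NL [583.5 214.7] yaw -74.53 zo 0.01 L 57.9 cost 0.32 8286
held->bundle, tool axes [ 0.   0.5 -0.9] dyaw deg 0.01 -> rx -0.0
t 26.2 pos [584.1 214.8  46.8] yaw -74.5 j6 1.58 F [ 0.2 -0.5 -0.3] op 58.2
 turn rv [-0. -0. -0.] ; shift in tool axes NOW [46.8  0.4 -0.3]  AFTER turn [46.8  0.4 -0.3]
```

View pics/w26.png

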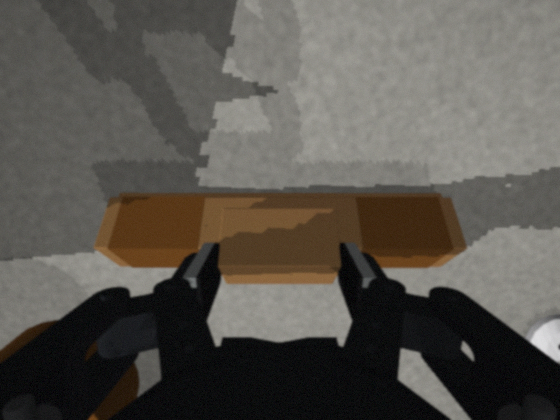

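```bash
python3 -m crank '[{"dx":2,"dy":0.4,"dz":-0.8,"rx":0,"ry":0,"rz":0,"gripper":50},{"dx":2,"dy":0,"dz":0,"rx":0,"ry":0,"rz":0,"gripper":50},{"dx":0,"dy":0,"dz":0,"rx":0,"ry":0,"rz":0,"gripper":50},{"dx":0,"dy":0,"dz":0,"rx":0,"ry":0,"rz":0,"gripper":50},{"dx":0,"dy":0,"dz":0,"rx":0,"ry":0,"rz":0,"gripper":50}]'
python3 lk2.py w27 NB 584.4 214.3 105.5 NL 12.3
python3 -m crank '[{"dx":1,"dy":0,"dz":0,"rx":0,"ry":0,"rz":0,"gripper":50},{"dx":1,"dy":0,"dz":0,"rx":0,"ry":0,"rz":0,"gripper":50},{"dx":0,"dy":0,"dz":0,"rx":0,"ry":0,"rz":0,"gripper":50},{"dx":0,"dy":0,"dz":0,"rx":0,"ry":0,"rz":0,"gripper":50}]'
```

```text
clock: 26.67
position: [0.5848, 0.2146, 0.0426]
tool_rot: [2.077, 0.282, -2.077]
ft_force: [-0.4, -0.1, 0.2]
opening: 0.0581
NB [584.4 214.5] yaw 105.48 zo 0.97 L 196.3 cost 1.29 16196
NL [584.2 214.4] yaw -74.51 zo -0.01 L 58.0 cost 0.78 8446
held->bundle, tool axes [-0.   0.  -0.2] dyaw deg -0.01 -> rx 0.0
t 26.67 pos [584.8 214.6  42.6] yaw -74.5 j6 1.58 F [-0.4 -0.1  0.2] op 58.1
 turn rv [-0.  0.  0.] ; shift in tool axes NOW [42.6 -0.   0.4]  AFTER turn [42.6 -0.   0.4]
clock: 27.05
position: [0.5847, 0.2146, 0.0406]
tool_rot: [2.077, 0.282, -2.078]
ft_force: [-0.4, -0.1, -1.2]
opening: 0.0587
```

```bash
python3 -m crank '[{"dx":1,"dy":0,"dz":0,"rx":0,"ry":0,"rz":0,"gripper":50},{"dx":0,"dy":0,"dz":0,"rx":0,"ry":0,"rz":0,"gripper":50},{"dx":0,"dy":0,"dz":0,"rx":0,"ry":0,"rz":0,"gripper":50}]'
python3 -m crank '[{"dx":0.8,"dy":0,"dz":0,"rx":0,"ry":0,"rz":0,"gripper":50},{"dx":0,"dy":0,"dz":0,"rx":0,"ry":0,"rz":0,"gripper":50},{"dx":0,"dy":0,"dz":0,"rx":0,"ry":0,"rz":0,"gripper":50}]'
```

```text
clock: 27.3
position: [0.5848, 0.2146, 0.0397]
tool_rot: [2.077, 0.282, -2.077]
ft_force: [-0.6, 0.5, 0.8]
opening: 0.0583
clock: 27.55
position: [0.5851, 0.2147, 0.0391]
tool_rot: [2.078, 0.282, -2.077]
ft_force: [-0.4, 0.1, 0.1]
opening: 0.0583
```

```bash
python3 -m crank '[{"dx":0.8,"dy":0,"dz":0,"rx":0,"ry":0,"rz":0,"gripper":50},{"dx":0,"dy":0,"dz":0,"rx":0,"ry":0,"rz":0,"gripper":50},{"dx":0,"dy":0,"dz":0,"rx":0,"ry":0,"rz":0,"gripper":50}]'
```

```text
clock: 27.8
position: [0.5852, 0.2147, 0.039]
tool_rot: [2.078, 0.282, -2.077]
ft_force: [-1.5, -1.1, 4.7]
opening: 0.0581
```

Contact at the expected height. Release and look.

```bash
python3 -m crank '[{"dx":0,"dy":0,"dz":0,"rx":0,"ry":0,"rz":0,"gripper":61},{"dx":0,"dy":0,"dz":0,"rx":0,"ry":0,"rz":0,"gripper":66},{"dx":0,"dy":0,"dz":0,"rx":0,"ry":0,"rz":0,"gripper":68},{"dx":0,"dy":0,"dz":0,"rx":0,"ry":0,"rz":0,"gripper":68},{"dx":-10,"dy":0,"dz":0,"rx":0,"ry":0,"rz":0,"gripper":68},{"dx":-25,"dy":0,"dz":0,"rx":0,"ry":0,"rz":0,"gripper":68},{"dx":-25,"dy":0,"dz":0,"rx":0,"ry":0,"rz":0,"gripper":68},{"dx":0,"dy":0,"dz":0,"rx":0,"ry":0,"rz":0,"gripper":60},{"dx":0,"dy":0,"dz":0,"rx":0,"ry":0,"rz":0,"gripper":50},{"dx":0,"dy":0,"dz":0,"rx":0,"ry":0,"rz":0,"gripper":46}]'
python3 lk3.py w28 NB 584.4 214.4 105.5 NL:22.6
python3 -c "
from h import *;from workcell import env
plan(env.sense(),(428.8,167.5,98),-35)"
```

```text
clock: 28.63
position: [0.5847, 0.2145, 0.0983]
tool_rot: [2.077, 0.282, -2.077]
ft_force: [0.2, -0.9, -0.5]
opening: 0.0459
NB [584.5 214.5] yaw 105.48 ridge 40.55 L 196.2 cost 0.91 10502 
NL [584.6 214.4] yaw 105.47 ridge 51.4 L 58.4 cost 0.22 5053 along -0.15 across -0.07 dyaw -0.02 dz 10.85
t 28.63 pos [584.7 214.5  98.3] yaw -74.5 j6 1.58 F [ 0.2 -0.9 -0.5] op 45.9
 turn rv [-0.001  0.     0.   ] ; shift in tool axes NOW [98.3  0.   0.3]  AFTER turn [98.3  0.   0.3]
t 28.68 pos [583.9 214.3  97.3] yaw -74.5 j6 1.58 F [-0.4  0.4 -0. ] op 45.8
 turn rv [-0.69   0.002  0.001] ; shift in tool axes NOW [ -0.3   3.8 162. ]  AFTER turn [  -0.7 -100.2  127.3]
```

View pics/w28.png

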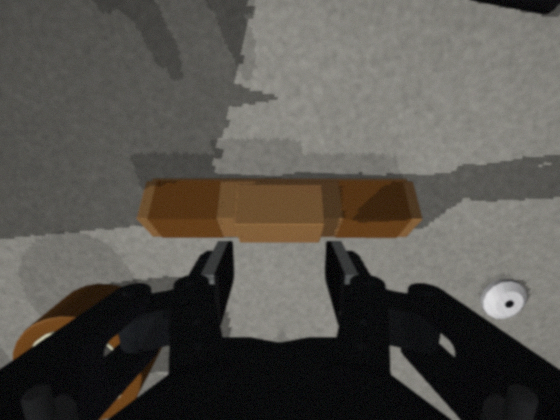

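```bash
python3 -m crank '[{"dx":0,"dy":0.8,"dz":32.4,"rx":0,"ry":0,"rz":0,"gripper":46},{"dx":0,"dy":0.8,"dz":32.4,"rx":0,"ry":0,"rz":0,"gripper":46},{"dx":0,"dy":0.8,"dz":32.4,"rx":0,"ry":0,"rz":0,"gripper":46},{"dx":0,"dy":0.8,"dz":32.4,"rx":0,"ry":0,"rz":0,"gripper":46},{"dx":0,"dy":0.8,"dz":32.4,"rx":0,"ry":0,"rz":0,"gripper":46},{"dx":0,"dy":0,"dz":0,"rx":-0.115,"ry":0,"rz":0,"gripper":46},{"dx":0,"dy":0,"dz":0,"rx":-0.115,"ry":0,"rz":0,"gripper":46},{"dx":0,"dy":0,"dz":0,"rx":-0.115,"ry":0,"rz":0,"gripper":46},{"dx":0,"dy":0,"dz":0,"rx":-0.115,"ry":0,"rz":0,"gripper":46},{"dx":0,"dy":0,"dz":0,"rx":-0.115,"ry":0,"rz":0,"gripper":46}]'
python3 -m crank '[{"dx":0,"dy":0,"dz":0,"rx":-0.115,"ry":0,"rz":0,"gripper":46},{"dx":0,"dy":0,"dz":0,"rx":0,"ry":0,"rz":0,"gripper":46},{"dx":0,"dy":0,"dz":0,"rx":0,"ry":0,"rz":0,"gripper":46},{"dx":0,"dy":0,"dz":0,"rx":0,"ry":0,"rz":0,"gripper":46},{"dx":0,"dy":0,"dz":0,"rx":0,"ry":0,"rz":0,"gripper":46},{"dx":0,"dy":0,"dz":0,"rx":0,"ry":0,"rz":0,"gripper":46}]'
python3 lk.py w29 NS 428.8 167.5 -35
```

```text
clock: 29.52
position: [0.4284, 0.1671, 0.0969]
tool_rot: [1.714, 0.778, -1.72]
ft_force: [0.6, 0.6, -0.9]
opening: 0.0459
clock: 30.02
position: [0.4296, 0.1675, 0.0979]
tool_rot: [1.644, 0.855, -1.645]
ft_force: [-0.4, 0.4, -0.2]
opening: 0.046
NS [427.8 168.3] yaw -35.74 zo 0.43 L 36.9 cost 0.23 2611
 tip -1 1255 x max [-7.2 -5.1 -3.5] y inner [23.1 23.2]
 tip 1 1254 x max [-7.4 -4.6 -3.1] y inner [22.5 22.6]
t 30.02 pos [429.6 167.5  97.9] yaw -35.1 j6 0.89 F [-0.4  0.4 -0.2] op 46.0
 turn rv [0.012 0.    0.   ] ; shift in tool axes NOW [97.9 -1.9  0.4]  AFTER turn [97.9 -2.   0.5]
```

View pics/w29.png

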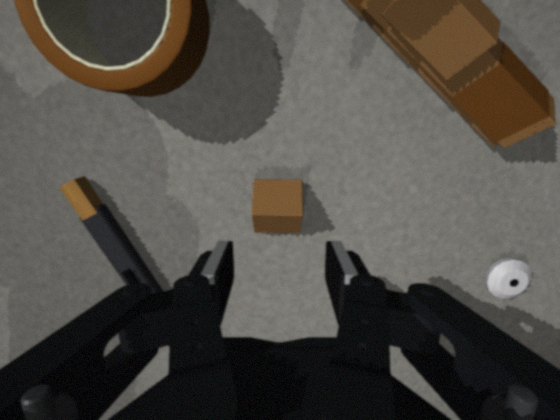

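```bash
python3 -m crank '[{"dx":15,"dy":-2,"dz":0.5,"rx":0.012,"ry":0,"rz":0,"gripper":46},{"dx":25,"dy":0,"dz":0,"rx":0,"ry":0,"rz":0,"gripper":46},{"dx":18,"dy":0,"dz":0,"rx":0,"ry":0,"rz":0,"gripper":46},{"dx":8,"dy":0,"dz":0,"rx":0,"ry":0,"rz":0,"gripper":46},{"dx":0,"dy":0,"dz":0,"rx":0,"ry":0,"rz":0,"gripper":46},{"dx":0,"dy":0,"dz":0,"rx":0,"ry":0,"rz":0,"gripper":46},{"dx":0,"dy":0,"dz":0,"rx":0,"ry":0,"rz":0,"gripper":46},{"dx":0,"dy":0,"dz":0,"rx":0,"ry":0,"rz":0,"gripper":46}]'
python3 lk.py w30 NS 427.8 168.3 -35.7
```

```text
clock: 30.73
position: [0.4292, 0.1687, 0.0334]
tool_rot: [1.654, 0.846, -1.649]
ft_force: [-0.5, -0.7, -0.5]
opening: 0.046
NS [427.8 168.3] yaw -35.79 zo 0.46 L 36.9 cost 0.23 4639
 tip -1 1257 x max [-7.5 -5.2 -3.3] y inner [23.1 23.2]
 tip 1 1263 x max [-7.3 -4.9 -3.6] y inner [22.5 22.6]
t 30.73 pos [429.2 168.7  33.4] yaw -35.7 j6 0.9 F [-0.5 -0.7 -0.5] op 46.0
 turn rv [ 0.001 -0.002 -0.002] ; shift in tool axes NOW [33.4 -1.   1.2]  AFTER turn [33.4 -0.9  1.1]
```

```bash
python3 -m crank '[{"dx":7,"dy":-0.5,"dz":0.7,"rx":0,"ry":0,"rz":0,"gripper":46},{"dx":7,"dy":0,"dz":0,"rx":0,"ry":0,"rz":0,"gripper":46},{"dx":0,"dy":0,"dz":0,"rx":0,"ry":0,"rz":0,"gripper":46},{"dx":0,"dy":0,"dz":0,"rx":0,"ry":0,"rz":0,"gripper":46},{"dx":0,"dy":0,"dz":0,"rx":0,"ry":0,"rz":0,"gripper":46},{"dx":0,"dy":0,"dz":0,"rx":0,"ry":0,"rz":0,"gripper":46}]'
python3 lk.py w31 NS 427.8 168.3 -35.7
```

```text
clock: 31.28
position: [0.4272, 0.168, 0.0182]
tool_rot: [1.652, 0.847, -1.651]
ft_force: [-0.1, -0.1, -0.4]
opening: 0.0461
NS [427.8 168.3] yaw -35.64 zo 0.46 L 36.8 cost 0.24 5543
 tip -1 1257 x max [-7.3 -4.6 -2.6] y inner [23.1 23.2]
 tip 1 1264 x max [-7.3 -4.7 -2.9] y inner [22.4 22.5]
t 31.28 pos [427.2 168.   18.2] yaw -35.7 j6 0.9 F [-0.1 -0.1 -0.4] op 46.1
 turn rv [-0.001 -0.    -0.   ] ; shift in tool axes NOW [18.2  0.3 -0.6]  AFTER turn [18.2  0.3 -0.6]
```

```bash
python3 -m crank '[{"dx":-0.3,"dy":0.3,"dz":-0.5,"rx":0,"ry":0,"rz":0,"gripper":46},{"dx":0,"dy":0,"dz":0,"rx":0,"ry":0,"rz":0,"gripper":46},{"dx":0,"dy":0,"dz":0,"rx":0,"ry":0,"rz":0,"gripper":40},{"dx":0,"dy":0,"dz":0,"rx":0,"ry":0,"rz":0,"gripper":34},{"dx":0,"dy":0,"dz":0,"rx":0,"ry":0,"rz":0,"gripper":28},{"dx":0,"dy":0,"dz":0,"rx":0,"ry":0,"rz":0,"gripper":28},{"dx":0,"dy":0,"dz":0,"rx":0,"ry":0,"rz":0,"gripper":28}]'
python3 -m crank '[{"dx":-10,"dy":0,"dz":0,"rx":0,"ry":0,"rz":0,"gripper":28},{"dx":-30,"dy":0,"dz":0,"rx":0,"ry":0,"rz":0,"gripper":28},{"dx":-30,"dy":0,"dz":0,"rx":0,"ry":0,"rz":0,"gripper":28},{"dx":-25,"dy":0,"dz":0,"rx":0,"ry":0,"rz":0,"gripper":28},{"dx":0,"dy":0,"dz":0,"rx":0,"ry":0,"rz":0,"gripper":28},{"dx":0,"dy":0,"dz":0,"rx":0,"ry":0,"rz":0,"gripper":28},{"dx":0,"dy":0,"dz":0,"rx":0,"ry":0,"rz":0,"gripper":28}]'
python3 lk.py w32 NS 427.8 168.3 -35.7 95
python3 -c "
from h import *;from workcell import env
plan(env.sense(),(584.6,214.4,112),105.5)"
```

```text
clock: 31.92
position: [0.4279, 0.1683, 0.0187]
tool_rot: [1.652, 0.847, -1.651]
ft_force: [-0.8, 0.0, 3.8]
opening: 0.0364
clock: 32.5
position: [0.427, 0.1681, 0.1133]
tool_rot: [1.651, 0.847, -1.652]
ft_force: [-0.0, 0.6, 0.0]
opening: 0.0365
NS [426.7 168.3] yaw -35.59 zo -0.19 L 36.5 cost 0.26 5367
 tip -1 1119 x max [-8.7 -6.9 -5.7] y inner [18.4 18.5]
 tip 1 1123 x max [-8.6 -6.2 -4.5] y inner [17.8 17.9]
t 32.5 pos [427.  168.1 113.3] yaw -35.7 j6 0.9 F [-0.   0.6  0. ] op 36.5
 turn rv [-0.002  0.     0.   ] ; shift in tool axes NOW [113.3  -0.3  -0. ]  AFTER turn [113.3  -0.3   0. ]
t 32.55 pos [426.4 167.9 112.5] yaw -35.7 j6 0.9 F [-0.3 -0.2  0.8] op 36.8
 turn rv [0.677 0.002 0.001] ; shift in tool axes NOW [ 1.000e-01  1.014e+02 -1.301e+02]  AFTER turn [   0.5   -2.5 -164.9]
```

View pics/w32.png

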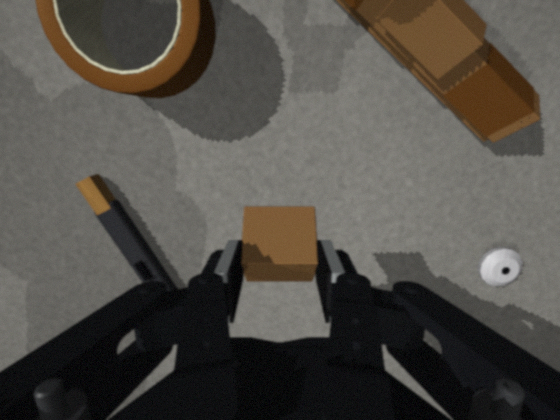

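```bash
python3 -m crank '[{"dx":0,"dy":0,"dz":0,"rx":0.113,"ry":0,"rz":0,"gripper":28},{"dx":0,"dy":0,"dz":0,"rx":0.113,"ry":0,"rz":0,"gripper":28},{"dx":0,"dy":0,"dz":0,"rx":0.113,"ry":0,"rz":0,"gripper":28},{"dx":0,"dy":0,"dz":0,"rx":0.113,"ry":0,"rz":0,"gripper":28},{"dx":0,"dy":0,"dz":0,"rx":0.113,"ry":0,"rz":0,"gripper":28},{"dx":0,"dy":0,"dz":0,"rx":0.112,"ry":0,"rz":0,"gripper":28},{"dx":0,"dy":-0.5,"dz":-33,"rx":0,"ry":0,"rz":0,"gripper":28},{"dx":0,"dy":-0.5,"dz":-33,"rx":0,"ry":0,"rz":0,"gripper":28},{"dx":0,"dy":-0.5,"dz":-33,"rx":0,"ry":0,"rz":0,"gripper":28},{"dx":0,"dy":-0.5,"dz":-33,"rx":0,"ry":0,"rz":0,"gripper":28}]'
python3 -m crank '[{"dx":0,"dy":-0.5,"dz":-33,"rx":0,"ry":0,"rz":0,"gripper":28},{"dx":0,"dy":0,"dz":0,"rx":0,"ry":0,"rz":0,"gripper":28},{"dx":0,"dy":0,"dz":0,"rx":0,"ry":0,"rz":0,"gripper":28},{"dx":0,"dy":0,"dz":0,"rx":0,"ry":0,"rz":0,"gripper":28},{"dx":0,"dy":0,"dz":0,"rx":0,"ry":0,"rz":0,"gripper":28},{"dx":0,"dy":0,"dz":0,"rx":0,"ry":0,"rz":0,"gripper":28}]'
python3 lk4.py w33 NB 584.5 214.4 105.5 NL NS 9.8
```

```text
clock: 33.38
position: [0.5539, 0.2054, 0.1111]
tool_rot: [2.072, 0.282, -2.081]
ft_force: [1.1, 0.5, -0.1]
opening: 0.0371
clock: 33.88
position: [0.5841, 0.2143, 0.1126]
tool_rot: [2.074, 0.283, -2.079]
ft_force: [0.9, -0.0, -0.5]
opening: 0.0366
NB [584.5 214.5] yaw 105.47 ridge 40.52 L 196.2 cost 0.88 9353
NL [584.6 214.4] yaw 105.5 ridge 51.34 L 59.5 cost 0.25 793
NS [583.7 214.3] yaw -74.53 ridge 122.45 L 36.4 cost 0.26 5057
held-> [-0.  -0.  -0.8] rx -0.0
held-> [-0.   0.2 -0.9] rx -0.001
t 33.88 pos [584.1 214.3 112.6] yaw -74.5 j6 1.58 F [ 0.9 -0.  -0.5] op 36.6
 turn rv [0.001 0.003 0.   ] ; shift in tool axes NOW [ 1.126e+02 -1.000e-01 -7.000e-01]  AFTER turn [ 1.126e+02 -1.000e-01 -4.000e-01]
```

View pics/w33.png

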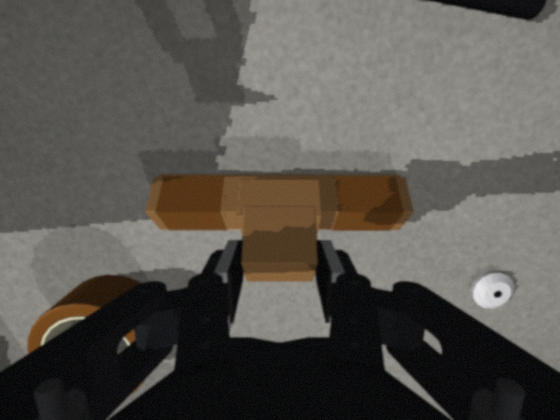

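```bash
python3 -m crank '[{"dx":12,"dy":0,"dz":0.5,"rx":0,"ry":0,"rz":0,"gripper":28},{"dx":18,"dy":0,"dz":0,"rx":0,"ry":0,"rz":0,"gripper":28},{"dx":12,"dy":0,"dz":0,"rx":0,"ry":0,"rz":0,"gripper":28},{"dx":6,"dy":0,"dz":0,"rx":0,"ry":0,"rz":0,"gripper":28},{"dx":0,"dy":0,"dz":0,"rx":0,"ry":0,"rz":0,"gripper":28},{"dx":0,"dy":0,"dz":0,"rx":0,"ry":0,"rz":0,"gripper":28},{"dx":0,"dy":0,"dz":0,"rx":0,"ry":0,"rz":0,"gripper":28},{"dx":0,"dy":0,"dz":0,"rx":0,"ry":0,"rz":0,"gripper":28}]'
python3 lk4.py w34 NB 584.5 214.4 105.5 NL NS 9.8
```

```text
clock: 34.6
position: [0.5863, 0.2149, 0.0664]
tool_rot: [2.079, 0.283, -2.075]
ft_force: [-0.4, 0.0, 0.2]
opening: 0.0364
NB [584.4 214.5] yaw 105.48 ridge 40.55 L 196.3 cost 1.08 13669
NL [586.5 214.9] yaw 105.53 ridge 49.34 L 59.4 cost 0.31 1115
NS [586.  214.8] yaw -74.46 ridge 76.25 L 36.5 cost 0.27 5091
held-> [-0.  -0.1  1.6] rx 0.001
held-> [ 0.   0.1 -0.5] rx 0.0
t 34.6 pos [586.3 214.9  66.4] yaw -74.5 j6 1.58 F [-0.4  0.   0.2] op 36.4
 turn rv [ 0.001 -0.002  0.   ] ; shift in tool axes NOW [66.4 -0.1  2. ]  AFTER turn [66.4 -0.1  1.9]
```

```bash
python3 -m crank '[{"dx":2,"dy":0,"dz":1.3,"rx":0,"ry":0,"rz":0,"gripper":28},{"dx":3,"dy":0,"dz":0,"rx":0,"ry":0,"rz":0,"gripper":28},{"dx":0,"dy":0,"dz":0,"rx":0,"ry":0,"rz":0,"gripper":28},{"dx":0,"dy":0,"dz":0,"rx":0,"ry":0,"rz":0,"gripper":28},{"dx":0,"dy":0,"dz":0,"rx":0,"ry":0,"rz":0,"gripper":28},{"dx":0,"dy":0,"dz":0,"rx":0,"ry":0,"rz":0,"gripper":28}]'
python3 lk4.py w35 NB 584.5 214.4 105.5 NL NS 9.8
```

```text
clock: 35.15
position: [0.5843, 0.2143, 0.0605]
tool_rot: [2.077, 0.283, -2.077]
ft_force: [-0.4, -0.3, -0.2]
opening: 0.0367
NB [584.5 214.4] yaw 105.47 ridge 40.55 L 196.2 cost 1.08 14654
NL [585.2 214.6] yaw 105.42 ridge 50.69 L 59.5 cost 0.3 1219
NS [583.9 214.2] yaw -74.49 ridge 70.31 L 36.5 cost 0.26 5086
held-> [ 0.  -0.  -0.6] rx 0.001
held-> [ 0.   0.  -1.4] rx 0.002
t 35.15 pos [584.3 214.3  60.5] yaw -74.5 j6 1.58 F [-0.4 -0.3 -0.2] op 36.7
 turn rv [ 0.001 -0.    -0.   ] ; shift in tool axes NOW [60.5 -0.  -0.3]  AFTER turn [60.5 -0.  -0.3]
```

View pics/w35.png

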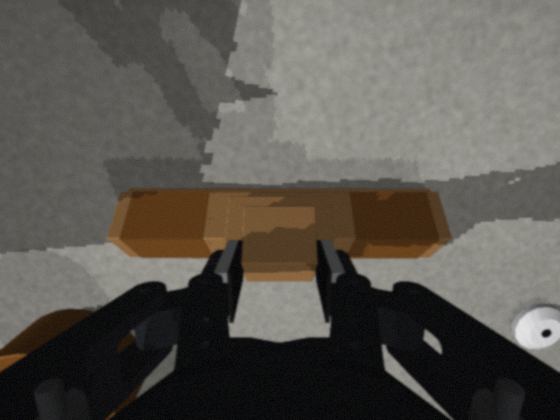

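```bash
python3 -m crank '[{"dx":2,"dy":0,"dz":-0.7,"rx":0,"ry":0,"rz":0,"gripper":28},{"dx":2,"dy":0,"dz":0,"rx":0,"ry":0,"rz":0,"gripper":28},{"dx":0,"dy":0,"dz":0,"rx":0,"ry":0,"rz":0,"gripper":28},{"dx":0,"dy":0,"dz":0,"rx":0,"ry":0,"rz":0,"gripper":28},{"dx":0,"dy":0,"dz":0,"rx":0,"ry":0,"rz":0,"gripper":28}]'
python3 lk4.py w36 NB 584.5 214.4 105.5 NL NS 9.8
python3 -m crank '[{"dx":1,"dy":0,"dz":0,"rx":0,"ry":0,"rz":0,"gripper":28},{"dx":1,"dy":0,"dz":0,"rx":0,"ry":0,"rz":0,"gripper":28},{"dx":0,"dy":0,"dz":0,"rx":0,"ry":0,"rz":0,"gripper":28},{"dx":0,"dy":0,"dz":0,"rx":0,"ry":0,"rz":0,"gripper":28}]'
```

```text
clock: 35.62
position: [0.5848, 0.2145, 0.0563]
tool_rot: [2.076, 0.283, -2.077]
ft_force: [-0.2, 0.3, -0.0]
opening: 0.0364
NB [584.5 214.4] yaw 105.49 ridge 40.55 L 196.1 cost 1.13 15169
NL [553.4 205.8] yaw 105.38 ridge 83.72 L 59.5 cost 0.3 1197
NS [584.5 214.4] yaw -74.5 ridge 66.16 L 36.5 cost 0.27 5088
held-> [-0.  -0.1 -0. ] rx 0.0
held-> [ 0.  -0.1 32.2] rx 0.002
t 35.62 pos [584.8 214.5  56.3] yaw -74.5 j6 1.58 F [-0.2  0.3 -0. ] op 36.4
 turn rv [ 0.001  0.    -0.   ] ; shift in tool axes NOW [56.3 -0.1  0.3]  AFTER turn [56.3 -0.1  0.3]
clock: 36.0
position: [0.5848, 0.2145, 0.0544]
tool_rot: [2.076, 0.283, -2.077]
ft_force: [-0.6, -0.3, -0.2]
opening: 0.0368
```

```bash
python3 -m crank '[{"dx":1,"dy":0,"dz":0,"rx":0,"ry":0,"rz":0,"gripper":28},{"dx":0,"dy":0,"dz":0,"rx":0,"ry":0,"rz":0,"gripper":28},{"dx":0,"dy":0,"dz":0,"rx":0,"ry":0,"rz":0,"gripper":28}]'
python3 -m crank '[{"dx":0.8,"dy":0,"dz":0,"rx":0,"ry":0,"rz":0,"gripper":28},{"dx":0,"dy":0,"dz":0,"rx":0,"ry":0,"rz":0,"gripper":28},{"dx":0,"dy":0,"dz":0,"rx":0,"ry":0,"rz":0,"gripper":28}]'
```

```text
clock: 36.25
position: [0.5848, 0.2145, 0.0534]
tool_rot: [2.076, 0.283, -2.077]
ft_force: [-0.4, -0.4, 0.8]
opening: 0.0365
clock: 36.5
position: [0.585, 0.2145, 0.0529]
tool_rot: [2.077, 0.283, -2.076]
ft_force: [-0.5, 0.1, 1.5]
opening: 0.0369
```

```bash
python3 -m crank '[{"dx":0.6,"dy":0,"dz":0,"rx":0,"ry":0,"rz":0,"gripper":28},{"dx":0,"dy":0,"dz":0,"rx":0,"ry":0,"rz":0,"gripper":28},{"dx":0,"dy":0,"dz":0,"rx":0,"ry":0,"rz":0,"gripper":28}]'
python3 -m crank '[{"dx":0,"dy":0,"dz":0,"rx":0,"ry":0,"rz":0,"gripper":40},{"dx":0,"dy":0,"dz":0,"rx":0,"ry":0,"rz":0,"gripper":46},{"dx":0,"dy":0,"dz":0,"rx":0,"ry":0,"rz":0,"gripper":48},{"dx":0,"dy":0,"dz":0,"rx":0,"ry":0,"rz":0,"gripper":48},{"dx":-10,"dy":0,"dz":0,"rx":0,"ry":0,"rz":0,"gripper":48},{"dx":-25,"dy":0,"dz":0,"rx":0,"ry":0,"rz":0,"gripper":48},{"dx":-25,"dy":0,"dz":0,"rx":0,"ry":0,"rz":0,"gripper":66},{"dx":0,"dy":0,"dz":0,"rx":0,"ry":0,"rz":0,"gripper":66},{"dx":0,"dy":0,"dz":0,"rx":0,"ry":0,"rz":0,"gripper":66},{"dx":0,"dy":0,"dz":0,"rx":0,"ry":0,"rz":0,"gripper":66}]'
python3 lk3.py w37 NB 584.5 214.4 105.5 NL:22.6 NS:33.9
```

```text
clock: 36.75
position: [0.5851, 0.2146, 0.0528]
tool_rot: [2.077, 0.283, -2.076]
ft_force: [-1.3, -1.0, 5.5]
opening: 0.0364
clock: 37.58
position: [0.5847, 0.2144, 0.1123]
tool_rot: [2.077, 0.283, -2.077]
ft_force: [0.4, 0.3, -1.7]
opening: 0.0661
NB [584.5 214.5] yaw 105.48 ridge 40.57 L 196.2 cost 0.84 9398 
NL [584.6 214.4] yaw 105.47 ridge 51.39 L 59.4 cost 0.24 1007 along -0.11 across -0.04 dyaw -0.0 dz 10.82
NS [584.6 214.3] yaw 105.33 ridge 62.7 L 37.1 cost 0.22 3064 along -0.09 across -0.01 dyaw -0.15 dz 11.31
t 37.58 pos [584.7 214.4 112.3] yaw -74.5 j6 1.58 F [ 0.4  0.3 -1.7] op 66.1
 turn rv [ 0. -0.  0.] ; shift in tool axes NOW [112.3  -0.    0.2]  AFTER turn [112.3  -0.    0.2]
```

View pics/w37.png

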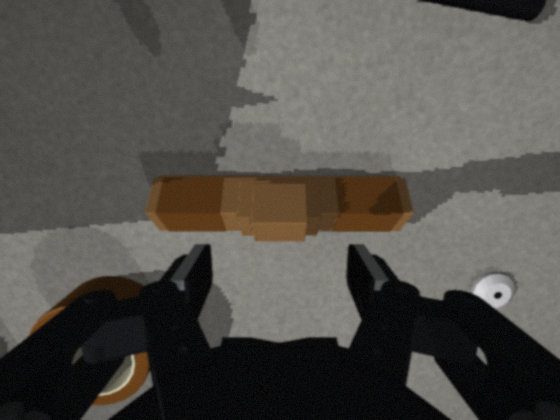

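Both stacks look right. Retreat upward, and compare the bench with the first picture before handing in.

```bash
python3 -m crank '[{"dx":-30,"dy":0,"dz":20,"rx":0,"ry":0,"rz":0,"gripper":66},{"dx":-30,"dy":20,"dz":30,"rx":0,"ry":0,"rz":0,"gripper":66},{"dx":-30,"dy":20,"dz":30,"rx":0,"ry":0,"rz":0,"gripper":66},{"dx":-20,"dy":20,"dz":30,"rx":0,"ry":0,"rz":0,"gripper":66},{"dx":0,"dy":20,"dz":30,"rx":0,"ry":0,"rz":0,"gripper":66},{"dx":0,"dy":20,"dz":30,"rx":0,"ry":0,"rz":0,"gripper":66},{"dx":0,"dy":0,"dz":20,"rx":0,"ry":0,"rz":0,"gripper":66},{"dx":0,"dy":0,"dz":0,"rx":0,"ry":0,"rz":0,"gripper":66},{"dx":0,"dy":0,"dz":0,"rx":0,"ry":0,"rz":0,"gripper":66},{"dx":0,"dy":0,"dz":0,"rx":0,"ry":0,"rz":0,"gripper":66}]'
python3 - <<'E'
from h import *;from workcell import env
out=[]
for n in("top","scene"):
    d=env.snapshot(n);np.savez(f"pics/{n}1.npz",**d);out.append(cv2.resize(d["img"][:,:,::-1],(400,300)))
    W=cloud(d);m=(brown(d["img"])>0)&(d["depth"]>0)
    for b in("WB","NB"):
        c,y,H,L,Wd=PIECES[b]; a=np.array([np.cos(np.radians(y)),np.sin(np.radians(y))])
        f=fit(W[m&(abs((W[...,:2]-c)@a)>.034)],np.array(c),np.radians(y),H,L,Wd);print(n,b,np.round(f[0]*1000,1),round(np.degrees(f[1]),1),f[5])
cv2.imwrite("pics/end.png",np.hstack(out))
E
```

```text
clock: 38.47
position: [0.4341, 0.0736, 0.215]
tool_rot: [2.077, 0.283, -2.077]
ft_force: [0.2, 0.7, 0.1]
opening: 0.0663
top WB [ 629.5 -203.6] -102.3 1297
top NB [587.9 215.2] 105.5 837
scene WB [ 627.  -203.4] -102.3 1881
scene NB [585.1 213.4] 105.4 1285
```

View pics/end.png

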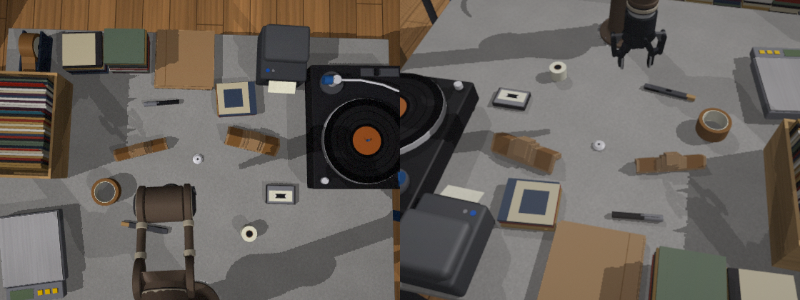

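The end pictures show all four corners stacked on the two bundles: in the left (top) half at about (252,139) wide and (140,149) narrow, with the arm well clear. The tape roll, cassette, adaptor and pens look to be where they were, and both bundles measure where they started.

```bash
python3 -c "
from workcell import env
print(env.finish_job())"
```

```text
the job is handed in; nothing more can be done
None
```

All four strap corners are nested on their bundles: the long and then the short wide corner on the wide bundle, and the same order on the narrow one. I handed the job in at about 38.6 s of the 96 s allowed; no verdict is reported.

- **Fit:** The last wrist-camera fits put every piece within about 0.2 mm of centre lengthwise and 0.1 mm across, with ridges within 0.2° of the one below.
- **Seating:** Both short corners stand 11.3 mm above the long ones, exactly as specified. The two long corners read 10.8 mm above the bundles instead of 11.3 mm. I put the difference down to the tape lifting the fitted bundle surface, but I did not check this separately.
- **Forces:** The highest wrist force in the readings was about 6 N, on setting down.
- **Bench:** Both bundles measured within 0.6 mm of where they started in both fixed cameras. The tape roll, cassette, adaptor and pens look undisturbed, judged by eye only.
- **Disagreements:** The fixed and wrist cameras differ by 2 to 4 mm in absolute position, so I aligned each piece with the bundle in the same wrist image. While lowering the last corner, the fit of the long narrow piece failed because the held piece and the fingers hid it. I steered on the bundle instead, and the check after release agreed.

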